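# Empty the swivel jar of bolts into the tray and close it again

### The job

Unscrew the cap of the swivel-mounted bolt jar and set it down on the bench, tip the jar over (it has a crank) so that both bolts end up in the tray in front of it, then swing the jar back to its stop and screw the cap on again, fully home, until it stops turning. Leave the other things on the bench where they stand.

Things in the scene. Friction and masses are not known exactly. Their poses are not given: they have to be found in the camera images.
- jar (a joint): Swivel of the jar about a level hinge, 0 to 2.1 rad. 0: jar on its stop, mouth up, leaning 30 degrees from upright towards the stand's -x side (tray and robot). It grows as the mouth goes over and down to the tray; by the far stop at 2.1 (mouth 60 degrees below level) the bolts slide out. The hinge rubs with about 0.3 N m and stays where left.
- stand_hinge (a point): Middle of the jar's hinge, 140 mm above the bench, on the fixed grey steel stand. Axes: z up, y along the hinge, -x towards tray and robot; it does not move. Two cheeks, 88 mm over their outsides, rise to 156 mm; the 120 mm wide foot plate reaches from 17 mm in front of the hinge to 88 mm behind.
- clear_bench (a point): Point on the bench, left of jar and tray, with 80 mm of bench round it always clear: a place for the cap while the jar is tipped. Axes as the stand's.
- jar_rim (a point): Centre of the jar's mouth rim, 75 mm from the hinge; swings with the jar. z points out of the mouth along the jar's axis, y along the hinge. Round bare aluminium jar, 45 mm outside, bore 37, 125 long. Its 25 mm neck has a coarse right-hand two-start thread, 16 mm a turn, 52 mm over the ridges; they begin 2 mm under the rim at +170 and -10 degrees about z from x.
- crank_bar (a point): Middle of the free length of the crank's plain round steel bar, 12 mm thick, 52 mm long, parallel to the hinge, 75 mm from it, on the right (stand's -y), 83 mm from the jar's middle. With the jar on its stop the bar is 188 mm above the bench, 57 mm behind the hinge (50 degrees back from straight up); at 2.1 rad 70 degrees forward. y along the bar.
- cap_mid (a point): Centre of the black plastic screw cap, half-way up: round, ribbed, 62 mm across, 24 mm tall; z along its axis, out of its closed top. It starts screwed on. Inside at +x and -x sit two thread lugs, each 28 degrees long. It comes off after about 195 degrees anticlockwise (seen from outside) and then lifts freely along its axis.
- cap_seat (a point): Centre of the inside of the cap's closed top, 5 mm above cap_mid; same axes. Fully home it lies on jar_rim, the lugs hard against stops at the thread's end, the cap's x along the jar's x (either way round). To start the thread, put it on the rim with its x 15 to 30 degrees anticlockwise of the jar's x (either way), push lightly and turn clockwise about 200 degrees.
- tray: Fixed open sheet-steel tray in front of the stand, 180 (x) by 150 (y) by 30 mm high, wall and floor 3 mm; origin at the centre of its underside.
- stored_bolt_1_mid (a point): Centre of one of the two brassy bolts in the jar, 40 mm long, head 15 mm, about 20 g; loose inside, out of sight until tipped out.
- stored_bolt_2_mid (a point): Centre of one of the two brassy bolts in the jar, 40 mm long, head 15 mm, about 20 g; loose inside, out of sight until tipped out.
- by_ball_joint: Bystander: ball joint with threaded stud, 47 mm across, 99 mm tall; origin under it.
- by_bulb_carton: Bystander: small carton, 54 by 51 by 104 mm tall; origin under it.
- by_bush_2: Bystander: larger steel and rubber bush, 45 mm across, 53 mm tall; origin under it.
- by_bush_1: Bystander, stuck to the bench: small steel and rubber bush, 32 mm across, 42 mm tall; origin under it.
- by_filter_carton: Bystander: printed carton, 89 by 106 by 72 mm tall; origin under it.
There are look-alikes about, which are no part of the job. Of the things shaped like the part that bears cap_mid, the black one is meant.

How it is judged:
By the outcome, as a careful person would: the job done as asked, in the order asked, and still so for the second after the job is handed in, with the robot touching nothing.
It also fails if it takes over 72 s, if anything falls off the work surface, if the arm or the gripper's body presses on something with over 40 N, if the wrist force passes 120 N, or if a joint passes its speed limit or range.

### The arm

A 6-joint arm with a two-finger parallel gripper is mounted at the origin on a cart in front of the work surface, level with it; the furniture and walls round the work are solid. World frame = base frame: x ahead of the robot, y to its left, z up, the work surface at z = 0. Lengths are in m, angles in degrees, forces in N, time in s.
With the tool pointing down it reaches from about 0.35 to 0.875 m from the base axis. Payload 4.2 kg.
Tool frame: the origin (TCP) lies on the centre line of the jaws, within the pads' length; the fingertips stand 25 mm ahead of it and the grasp point (between the pads) lies 6 mm ahead of it; z points along the fingers, y is the line along which they close (so a half turn about z gives the same grasp; the last joint's range is limited). The gripper opens to 87 mm and grips with 3 to 60 N. Pads are 19 mm wide; open, the fingers measure 117 mm over their backs; the gripper's body (75 mm by 190 mm) begins 51 mm behind the grasp point.
Start: joints at [88.041, 22.042, 0.453, 0, -68.411, -14.817], TCP at [0.18, 0.598, 0.248] pointing down, gripper open.
Joint ranges: [-179.83, 179.83], [-69.29, 118.12], [-61.27, 80.66], [-181.25, 117.63], [-171.15, -9.14], [-177.46, 177.46]. Speed limits (degrees/s): [159.86, 159.86, 180, 180, 180, 180].

### API

Orientations are given as a 3x3 rotation matrix whose columns are the frame's x, y, z axes.
In Python, from station import r gives the robot as it stands.
- The arm moves only by the tool move_arm, never from a script. Its argument "series" is a list of rows, each an object with "grip": the opening, from 0 (shut) to 1 (fully open); "xyz": the shift along the tool's x, y, z in mm, a list of three; "angular": the turn, a rotation vector about the tool's x, y, z in rad, a list of three. A call has 1 to 10 rows; each row is the pose to reach, as a shift and turn from the pose commanded when the call began, along the tool's axes at that moment; what a row does not reach only later rows make up. A row lasts 1/10 s, in which the tool goes at most 50 mm and 8.59 degrees, less where a joint would pass 70% of its speed; a pose out of reach is approached as far as the arm can. A call with a gripper value outside its range is refused whole. The fingers move at their own pace and stop on an object; the grip force is fixed at half the most. Time passes only in rows, so rows that repeat a pose let the fingers close. It gives the time, the measured TCP pose, the force, the opening and the grip force at its end, in the units of the state.
- r.sense(): the state, without advancing time (a new reading comes with each control period).
- r.capture(name): name is "scene" or "top" or "wrist"; returns a dict with "img" (384x512x3 uint8, red, green, blue), "camera_matrix" (3x3 intrinsics, pixels), "rvec" (rotation vector, rad) and "tvec" (3), from world to camera coordinates, as OpenCV has them; the wrist camera has in their place "hand_eye" (4x4, takes a point from camera to tool coordinates, whose origin is the TCP and whose axes are the flange's). Camera axes: x right, y down, z forward; pixel columns grow to the right and rows downward; lengths in m; the calibration is good to about 2 mm. A picture is of the moment at which its call begins: read the wrist's pose just before it. There is no depth.
- r.finish_job(): hands the job in; it is judged then, once.
The state is a dict: "time_s": time; "joints": joint angles; "joint_velocities": joint speeds; "effort": joint torques, N m; "tcp_pos": TCP position; "ee_rot": TCP orientation; "wrist_force": force on the tool from outside, world axes, zero at the start; "moment": the same for the moment, N m; "gripper_width": opening from 0.0 (shut) to 1.0 (fully open); "gripper_force": force on a finger pad.
Only numpy, scipy, OpenCV 4.12 (cv2) and the standard library are available. Lean on these libraries where they do the work, as an engineer would, in place of code of your own. Each camera call takes 0.05 s, during which the arm holds its last target. There are 200 camera calls.

## Working session

There is one attempt and no reset: what is moved stays moved. The work goes in short steps, Python scripts to look and compute and a tool call to move; the robot and the scene stay as the last step left them, time stands still between calls to the robot, and variables do not carry over. Pictures are saved under pics/ and viewed, at most 10 in all, crops included, and the job is handed in when it is done.

Besides the shell and the picture viewer there is one more tool, called as name([rows], argument=value, ...), one row to a line, values as JSON. move_arm: Moves the arm, as the interface text tells. Its arguments: {"type":"object","properties":{"series":{"type":"array"}},"required":["series"]}

```bash
ls; mkdir -p pics; python3 - <<'E'
from station import r
import cv2,numpy as np
s=r.sense(); print({k:np.round(v,3).tolist() for k,v in s.items()})
ims=[]
for n in("scene","top"):
    c=r.capture(n); cv2.imwrite(f"pics/{n}0.png",c["img"][:,:,::-1]); np.savez(f"pics/{n}0.npz",**c)
    print(n,np.round(c["camera_matrix"],1).tolist(),(-cv2.Rodrigues(c["rvec"])[0].T@np.array(c["tvec"]).reshape(3)).round(3))
    ims.append(c["img"][:,:,::-1])
cv2.imwrite("pics/both.png",cv2.resize(np.vstack(ims),(512,768))[:,:])
E
```

```text
pics
{'time_s': 0.0, 'joints': [88.04, 22.091, 0.38, -0.027, -68.412, -14.815], 'joint_velocities': [-0.084, -0.181, -0.059, 0.104, 0.011, 0.117], 'effort': [-0.001, -39.067, 18.741, 4.22, 0.011, -0.0], 'tcp_pos': [0.18, 0.598, 0.246], 'ee_rot': [[0.957, -0.289, -0.001], [-0.289, -0.957, -0.002], [0.0, 0.002, -1.0]], 'wrist_force': [-0.473, -0.59, 0.161], 'moment': [-0.046, 0.004, -0.018], 'gripper_force': 0.0, 'gripper_width': 0.995}
scene [[421.6, 0.0, 255.4], [0.0, 421.6, 189.0], [0.0, 0.0, 1.0]] [-0.252 -0.8    0.712]
top [[435.8, 0.0, 257.5], [0.0, 435.8, 191.6], [0.0, 0.0, 1.0]] [0.474 0.068 1.192]
```

View pics/scene0.png

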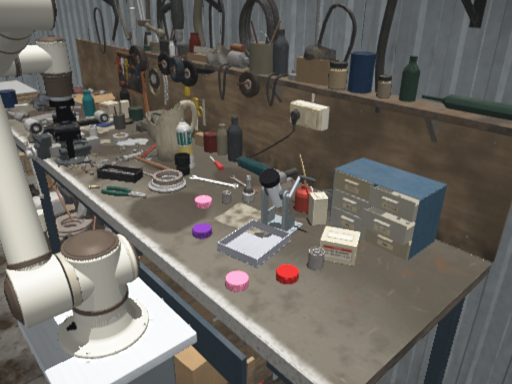

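View pics/top0.png

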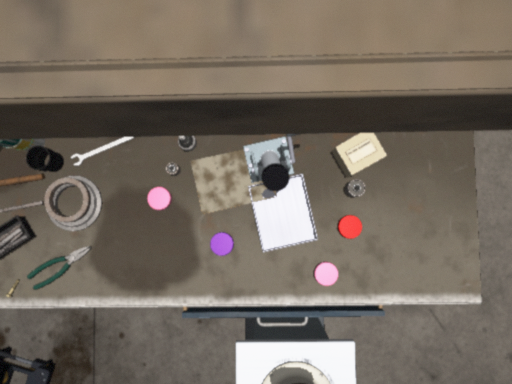

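Scene view: black cap on the jar at about (270,178), stand at (277,200), tray at (258,240). Top view: black cap (275,177), stand (268,155), tray (285,213). Look-alikes are the pink caps (scene 203,202 and 237,281), purple (202,230) and red (287,273). Only the black one on the jar fits. I'll confirm it in one enlarged crop.

```bash
python3 - <<'E'
import cv2,numpy as np
t=cv2.imread("pics/top0.png")[125:260,235:335]; s=cv2.imread("pics/scene0.png")[155:270,210:320]
a=cv2.resize(t,(400,540),interpolation=cv2.INTER_CUBIC); b=cv2.resize(s,(400,418),interpolation=cv2.INTER_CUBIC)
o=np.zeros((540,800,3),np.uint8); o[:,:400]=a; o[:418,400:]=b
cv2.imwrite("pics/crop1.png",o)
E
```

```text
(no output)
```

View pics/crop1.png

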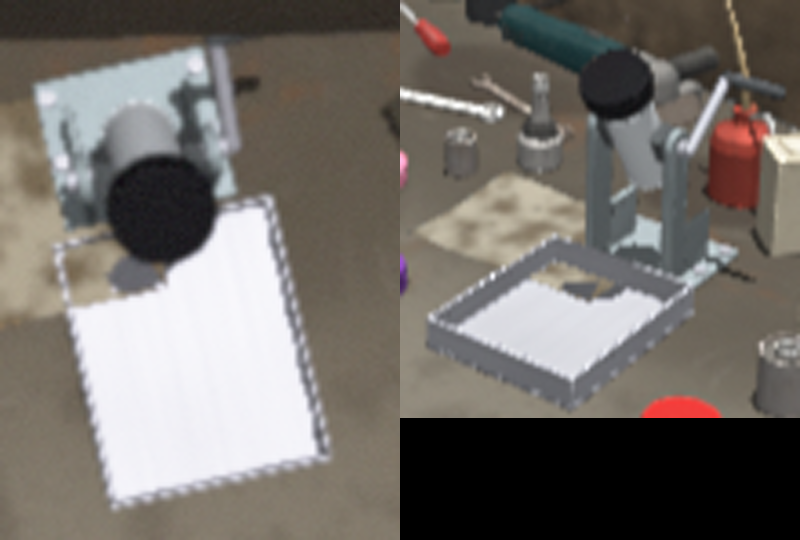

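The crop confirms the black cap on the leaning jar, with the crank on its right and the tray in front. Now I'll measure the yaw, cap and hinge.

```bash
cat > h.py <<'E'
import cv2,numpy as np
from scipy.spatial.transform import Rotation as Ro
def load(n): return dict(np.load(f"pics/{n}.npz"))
def ray(c,p):
    R=cv2.Rodrigues(c["rvec"])[0]; t=np.array(c["tvec"]).reshape(3)
    d=R.T@np.linalg.solve(c["camera_matrix"],[p[0],p[1],1]); return -R.T@t,d/np.linalg.norm(d)
def onz(c,p,z): o,d=ray(c,p); return o+d*(z-o[2])/d[2]
def tri(rs):
    A=sum(np.eye(3)-np.outer(d,d) for o,d in rs); b=sum((np.eye(3)-np.outer(d,d))@o for o,d in rs)
    x=np.linalg.solve(A,b); return x,[np.linalg.norm((np.eye(3)-np.outer(d,d))@(x-o))for o,d in rs]
def proj(c,P): return cv2.projectPoints(np.array(P,float).reshape(-1,3),c["rvec"],c["tvec"],c["camera_matrix"],None)[0].reshape(-1,2)
E
python3 - <<'E'
from h import *
T,S=load("top0"),load("scene0")
px=np.array([(57,243),(270,200),(327,459),(112,503)])/4+[235,125]
C=np.array([onz(T,p,.03) for p in px]); print(C.round(4),"tray c",C.mean(0).round(4))
print([np.linalg.norm(C[i]-C[(i+1)%4]).round(4) for i in range(4)])
x1=(C[1]+C[0]-C[2]-C[3]);y1=(C[0]+C[3]-C[1]-C[2]); print("yaw",np.degrees([np.arctan2(x1[1],x1[0]),np.arctan2(-y1[0],y1[1])]))
cs=[]
for c,(u,v,w) in((T,(275,177,22)),(S,(270,178,18))):
    g=c["img"].max(2); m=np.zeros_like(g); m[v-w:v+w,u-w:u+w]=255
    m=((g<45)&(m>0)).astype(np.uint8); n,l,st,ce=cv2.connectedComponentsWithStats(m); i=1+st[1:,4].argmax()
    print(st[i],ce[i]); cs.append((c,ce[i]))
    k=max(cv2.findContours((l==i).astype(np.uint8),0,1)[0],key=cv2.contourArea); print(cv2.fitEllipse(cv2.convexHull(k)))
print("cap",tri([ray(*a) for a in cs]))
# foot plate corners (crop top): rear-left, front right etc
for p in((36,87),(205,47),(66,228)): print(onz(T,np.array(p)/4+[235,125],.005).round(4))
E
```

```text
[[ 0.5688  0.1159  0.03  ]
 [ 0.5953 -0.0269  0.03  ]
 [ 0.4227 -0.0609  0.03  ]
 [ 0.3956  0.0816  0.03  ]] tray c [0.4956 0.0274 0.03  ]
[np.float64(0.1452), np.float64(0.176), np.float64(0.1451), np.float64(0.1766)]
yaw [11.15343837 10.64821933]
[262 164  27  26 535] [274.80186916 176.56261682]
((274.8189697265625, 176.54244995117188), (25.3655948638916, 26.7006893157959), 63.225608825683594)
[255 169  24  19 271] [268.43542435 177.96309963]
((266.92376708984375, 177.2138214111328), (18.46103286743164, 24.646982192993164), 109.06219482421875)
cap (array([0.57394097, 0.05116072, 0.19965446]), [np.float64(0.0015637506513653929), np.float64(0.001563750651365255)])
[0.6787 0.13   0.005 ]
[0.7043 0.0134 0.005 ]
[0.581  0.1106 0.005 ]
```

```bash
cat >> h.py <<'E'
import json
YAW=np.radians(11.); X=np.array([np.cos(YAW),np.sin(YAW),0]); Y=np.array([-np.sin(YAW),np.cos(YAW),0]); Z=np.array([0,0,1.])
A=Z*np.cos(np.pi/6)-X*np.sin(np.pi/6)
CAP=np.array([.574,.0512,.2000]); H=CAP-.07*A; H[2]=.14
DOWN0=np.array([[.957,-.289,0],[-.289,-.957,0],[0,0,-1]])
def frame(z,y):  # tool with approach z, closing axis y
    z=z/np.linalg.norm(z); y=y-z*(y@z); y/=np.linalg.norm(y); return np.c_[np.cross(y,z),y,z]
def spin(R,deg): return R@Ro.from_rotvec([0,0,np.radians(deg)]).as_matrix()
def getc(): d=json.load(open("cmd.json")); return np.array(d["p"]),np.array(d["R"])
def setc(p,R): json.dump({"p":list(map(float,p)),"R":np.array(R).tolist()},open("cmd.json","w"))
def go(p,R,save=True):
    p0,R0=getc(); x=np.round(R0.T@(p-p0)*1000,1); w=np.round(Ro.from_matrix(R0.T@R).as_rotvec(),4)
    print("xyz",x.tolist(),"ang",w.tolist(),"rows>=",max(np.linalg.norm(x)/50,np.degrees(np.linalg.norm(w))/8.59).round(1))
    if save: setc(p0+R0@x/1000,R0@Ro.from_rotvec(w).as_matrix())
E
python3 - <<'E'
from h import *
u,_,v=np.linalg.svd(DOWN0); setc([.18,.598,.248],u@v)
p,R=getc(); print("H",H,"A",A)
go(np.array([.36,.32,.30]),Ro.from_rotvec([0,0,np.radians(-60)]).as_matrix()@R)
E
```

```text
H [0.60835695 0.05787831 0.14      ] A [-0.49081359 -0.0954045   0.8660254 ]
xyz [252.7, 214.1, -52.0] ang [0.0, 0.0, 1.0472] rows>= 7.0
```

move_arm([
  {"grip": 1,"xyz": [252.7,214.1,-52],"angular": [0,0,1.0472]},
  {"grip": 1,"xyz": [252.7,214.1,-52],"angular": [0,0,1.0472]},
  {"grip": 1,"xyz": [252.7,214.1,-52],"angular": [0,0,1.0472]},
  {"grip": 1,"xyz": [252.7,214.1,-52],"angular": [0,0,1.0472]},
  {"grip": 1,"xyz": [252.7,214.1,-52],"angular": [0,0,1.0472]},
  {"grip": 1,"xyz": [252.7,214.1,-52],"angular": [0,0,1.0472]},
  {"grip": 1,"xyz": [252.7,214.1,-52],"angular": [0,0,1.0472]},
  {"grip": 1,"xyz": [252.7,214.1,-52],"angular": [0,0,1.0472]},
  {"grip": 1,"xyz": [252.7,214.1,-52],"angular": [0,0,1.0472]},
  {"grip": 1,"xyz": [252.7,214.1,-52],"angular": [0,0,1.0472]},
])

```text
time_s: 1.1
tcp_pos: [0.3602, 0.3208, 0.2991]
ee_rot: [[0.23, -0.973, -0.001], [-0.973, -0.23, -0.0], [0.0, 0.001, -1.0]]
wrist_force: [0.2, 0.6, -0.1]
gripper_width: 1.001
gripper_force: 0.0
```

```bash
python3 - <<'E'
from h import *
from station import r
s=r.sense(); print(s["time_s"],s["joints"],s["tcp_pos"],np.round(s["ee_rot"],3).tolist(),np.round(s["wrist_force"],1))
p0,R0=getc(); print(p0,R0.round(3).tolist())
E
```

```text
1.1 [ 6.10300766e+01  5.90793900e+00 -1.37505602e+01 -2.04413451e-02
 -7.03812683e+01 -4.77349405e+01] [0.36017228 0.32084205 0.29908486] [[0.23, -0.973, -0.001], [-0.973, -0.23, -0.0], [0.0, 0.001, -1.0]] [ 0.2  0.6 -0.1]
[0.36001571 0.31998841 0.3       ] [[0.228, -0.974, 0.0], [-0.974, -0.228, 0.0], [0.0, 0.0, -1.0]]
```

```bash
python3 - <<'E'
from h import *
p,R=getc(); P=CAP+.10*A; RT=frame(-A,Y)
w=Ro.from_matrix(R.T@RT).as_rotvec(); print(np.degrees(np.linalg.norm(w)),P)
go((p+P)/2,R@Ro.from_rotvec(w/2).as_matrix()); go(P,RT)
E
```

```text
95.89718089062949 [0.52491864 0.04165955 0.28660254]
xyz [154.3, -48.5, 6.7] ang [0.2102, -0.2023, 0.7844] rows>= 5.6
xyz [75.5, -143.2, 3.4] ang [0.2102, -0.2022, 0.7844] rows>= 5.6
```

move_arm([
  {"grip": 1,"xyz": [154.3,-48.5,6.7],"angular": [0.2102,-0.2023,0.7844]},
  {"grip": 1,"xyz": [154.3,-48.5,6.7],"angular": [0.2102,-0.2023,0.7844]},
  {"grip": 1,"xyz": [154.3,-48.5,6.7],"angular": [0.2102,-0.2023,0.7844]},
  {"grip": 1,"xyz": [154.3,-48.5,6.7],"angular": [0.2102,-0.2023,0.7844]},
  {"grip": 1,"xyz": [154.3,-48.5,6.7],"angular": [0.2102,-0.2023,0.7844]},
  {"grip": 1,"xyz": [154.3,-48.5,6.7],"angular": [0.2102,-0.2023,0.7844]},
  {"grip": 1,"xyz": [154.3,-48.5,6.7],"angular": [0.2102,-0.2023,0.7844]},
  {"grip": 1,"xyz": [154.3,-48.5,6.7],"angular": [0.2102,-0.2023,0.7844]},
])

```text
time_s: 1.9
tcp_pos: [0.4428, 0.1823, 0.2927]
ee_rot: [[-0.497, -0.837, 0.23], [-0.829, 0.536, 0.159], [-0.256, -0.112, -0.96]]
wrist_force: [0.2, -0.1, 0.2]
gripper_width: 1.002
gripper_force: 0.0
```

move_arm([
  {"grip": 1,"xyz": [75.5,-143.2,3.4],"angular": [0.2102,-0.2022,0.7844]},
  {"grip": 1,"xyz": [75.5,-143.2,3.4],"angular": [0.2102,-0.2022,0.7844]},
  {"grip": 1,"xyz": [75.5,-143.2,3.4],"angular": [0.2102,-0.2022,0.7844]},
  {"grip": 1,"xyz": [75.5,-143.2,3.4],"angular": [0.2102,-0.2022,0.7844]},
  {"grip": 1,"xyz": [75.5,-143.2,3.4],"angular": [0.2102,-0.2022,0.7844]},
  {"grip": 1,"xyz": [75.5,-143.2,3.4],"angular": [0.2102,-0.2022,0.7844]},
  {"grip": 1,"xyz": [75.5,-143.2,3.4],"angular": [0.2102,-0.2022,0.7844]},
  {"grip": 1,"xyz": [75.5,-143.2,3.4],"angular": [0.2102,-0.2022,0.7844]},
  {"grip": 1,"xyz": [75.5,-143.2,3.4],"angular": [0.2102,-0.2022,0.7844]},
])

```text
time_s: 2.8
tcp_pos: [0.5263, 0.0429, 0.2867]
ee_rot: [[-0.849, -0.194, 0.491], [-0.168, 0.981, 0.097], [-0.5, -0.0, -0.866]]
wrist_force: [-0.0, 0.1, 0.4]
gripper_width: 1.001
gripper_force: 0.0
```

```bash
python3 - <<'E'
from h import *
from station import r
s=r.sense(); print(s["time_s"],np.round(s["joints"],1),s["tcp_pos"],np.round(s["ee_rot"],3).tolist())
p0,R0=getc(); print(p0,R0.round(3).tolist())
c=r.capture("wrist"); np.savez("pics/w1.npz",pos=s["tcp_pos"],rot=s["ee_rot"],**c); cv2.imwrite("pics/w1.png",c["img"][:,:,::-1])
print(c["camera_matrix"],c["hand_eye"].round(4).tolist())
E
```

```text
2.8 [  25.7   -2.   -35.1   15.3  -28.6 -116.1] [0.52634033 0.04287758 0.28669698] [[-0.849, -0.194, 0.491], [-0.168, 0.981, 0.097], [-0.5, -0.0, -0.866]]
[0.52493999 0.04165763 0.28660898] [[-0.85, -0.191, 0.491], [-0.165, 0.982, 0.095], [-0.5, -0.0, -0.866]]
[[285.83802716   0.         256.66600071]
 [  0.         285.83802716 195.75069773]
 [  0.           0.           1.        ]] [[-0.0003, -0.9536, -0.301, 0.0847], [1.0, -0.0006, 0.001, 0.0022], [-0.0011, -0.301, 0.9536, -0.1378], [0.0, 0.0, 0.0, 1.0]]
```

View pics/w1.png

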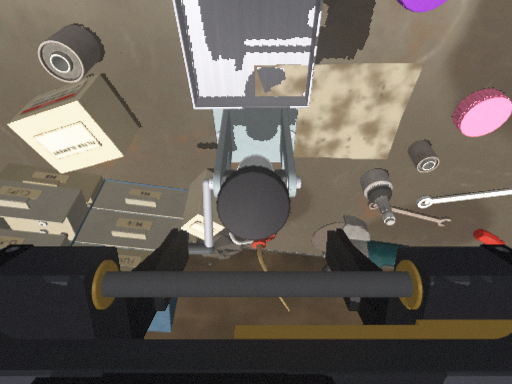

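Wrist view: black cap blob at about (254,203), tray edge at row 106, cheeks vertical, crank bar at (208,212). The tool is well aligned. Next I'll refine the cap centre.

```bash
cat >> h.py <<'E'
def wray(w,p):
    d=np.linalg.solve(w["camera_matrix"],[p[0],p[1],1]); M=w["hand_eye"]
    d=w["rot"]@(M[:3,:3]@d); return w["pos"]+w["rot"]@M[:3,3],d/np.linalg.norm(d)
def wproj(w,P):
    M=np.linalg.inv(w["hand_eye"]); q=M[:3,:3]@(w["rot"].T@(np.array(P)-w["pos"]))+M[:3,3]; q=w["camera_matrix"]@q; return q[:2]/q[2]
E
python3 - <<'E'
from h import *
w=load("w1"); g=w["img"].max(2)
m=np.zeros_like(g); cv2.circle(m,(254,203),48,1,-1); m&=(g<75)
m[240:,]=m[240:,]; n,l,st,ce=cv2.connectedComponentsWithStats(cv2.morphologyEx(m,cv2.MORPH_OPEN,np.ones((3,3)))); i=1+st[1:,4].argmax()
print(st[i],ce[i]); k=max(cv2.findContours((l==i).astype(np.uint8),0,1)[0],key=cv2.contourArea); e=cv2.fitEllipse(cv2.convexHull(k)); print(e)
print("pred top,mid,bottom",[wproj(w,CAP+d*A).round(1) for d in(.012,0,-.012)], "expected top radius px",[wproj(w,CAP+.012*A+.031*Y).round(1),wproj(w,CAP+.012*A-.031*Y).round(1)],[wproj(w,CAP+.012*A+.031*np.cross(A,Y)).round(1),wproj(w,CAP+.012*A-.031*np.cross(A,Y)).round(1)])
print("hinge/crank pred",[wproj(w,H+.065*(np.sin(a)*X+np.cos(a)*Z)*75/65+y*Y).round(1) for a in[np.radians(50)] for y in(-.057,-.109)], "hinge cheeks",[wproj(w,H+y*Y).round(1) for y in(-.044,.044)])
o,d=wray(w,e[0])
q=o+d*((CAP+.004*A-o)@A)/(d@A); print("ray at plane +4mm minus CAP in stand axes",[(q-CAP)@v*1000 for v in(np.cross(Y,A),Y)])
print("tray far edge yaw", [onz_ for onz_ in [ (lambda o,d:(o+d*(.03-o[2])/d[2]).round(4))(*wray(w,p)) for p in((193,107),(309,105))]])
from station import r; s=r.sense(); print(s["tcp_pos"],s["time_s"])
E
```

```text
[ 221  166   70   48 1220] [263.38770492 182.18852459]
((257.3988037109375, 191.00820922851562), (56.22483444213867, 76.86296844482422), 99.10040283203125)
pred top,mid,bottom [array([252.6, 209.5]), array([252.8, 204.8]), array([252.9, 200.5])] expected top radius px [array([289.6, 209.6]), array([215.6, 209.5])] [array([252.5, 173.4]), array([252.7, 243. ])]
hinge/crank pred [array([203.6, 249.5]), array([158.1, 249.5])] hinge cheeks [array([213.8, 184.3]), array([293. , 184.4])]
ray at plane +4mm minus CAP in stand axes [np.float64(-13.841438195583917), np.float64(4.011889545603086)]
tray far edge yaw [array([ 0.5934, -0.0251,  0.03  ]), array([0.5617, 0.1209, 0.03  ])]
[0.52634201 0.04280831 0.28673207] 2.85
```

The visible cap outline (columns 217–289, bottom row about 241) matches the prediction (215.6–289.6, 243) within about 1 mm. Going in to grip.

```bash
sed -i 's/np.radians(11.)/np.radians(11.5)/' h.py; python3 - <<'E'
from h import *
go(CAP+.008*A-np.array([.0013,.0011,0]),frame(-A,Y))
E
```

```text
xyz [1.3, -0.9, 91.3] ang [-0.0044, -0.0, -0.0076] rows>= 1.8
```

move_arm([
  {"grip": 1,"xyz": [1,-0.6,40],"angular": [-0.0044,0,-0.0076]},
  {"grip": 1,"xyz": [1.3,-0.9,75],"angular": [-0.0044,0,-0.0076]},
  {"grip": 1,"xyz": [1.3,-0.9,91.3],"angular": [-0.0044,0,-0.0076]},
  {"grip": 1,"xyz": [1.3,-0.9,91.3],"angular": [-0.0044,0,-0.0076]},
  {"grip": 0.5,"xyz": [1.3,-0.9,91.3],"angular": [-0.0044,0,-0.0076]},
  {"grip": 0.5,"xyz": [1.3,-0.9,91.3],"angular": [-0.0044,0,-0.0076]},
  {"grip": 0.5,"xyz": [1.3,-0.9,91.3],"angular": [-0.0044,0,-0.0076]},
  {"grip": 0.5,"xyz": [1.3,-0.9,91.3],"angular": [-0.0044,0,-0.0076]},
  {"grip": 0.5,"xyz": [1.3,-0.9,91.3],"angular": [-0.0044,0,-0.0076]},
])

```text
time_s: 3.75
tcp_pos: [0.5696, 0.0499, 0.2077]
ee_rot: [[-0.848, -0.2, 0.492], [-0.173, 0.98, 0.1], [-0.502, -0.0, -0.865]]
wrist_force: [-2.0, -2.2, 3.6]
gripper_width: 0.714
gripper_force: 30.0
```

move_arm([
  {"grip": 0.5,"xyz": [0,0,-0.2],"angular": [0,0,-0.07]},
  {"grip": 0.5,"xyz": [0,0,-0.5],"angular": [0,0,-0.2]},
  {"grip": 0.5,"xyz": [0,0,-0.9],"angular": [0,0,-0.34]},
  {"grip": 0.5,"xyz": [0,0,-1.2],"angular": [0,0,-0.48]},
  {"grip": 0.5,"xyz": [0,0,-1.6],"angular": [0,0,-0.62]},
  {"grip": 0.5,"xyz": [0,0,-1.9],"angular": [0,0,-0.76]},
  {"grip": 0.5,"xyz": [0,0,-2.3],"angular": [0,0,-0.9]},
  {"grip": 0.5,"xyz": [0,0,-2.6],"angular": [0,0,-1.04]},
  {"grip": 0.5,"xyz": [0,0,-3],"angular": [0,0,-1.18]},
  {"grip": 0.5,"xyz": [0,0,-3.3],"angular": [0,0,-1.3]},
])

```text
time_s: 4.75
tcp_pos: [0.5675, 0.0495, 0.2093]
ee_rot: [[-0.03, -0.871, 0.49], [-0.991, 0.09, 0.1], [-0.131, -0.482, -0.866]]
wrist_force: [-0.4, 0.3, -1.0]
gripper_width: 0.72
gripper_force: 30.0
```

```bash
python3 - <<'E'
from station import r; import numpy as np
s=r.sense(); print(s["time_s"],np.round(s["joints"],1),s["wrist_force"].round(1),s["moment"].round(2),s["ee_rot"].round(3).tolist())
E
```

```text
4.75 [ 22.8   7.4 -40.1  23.4 -14.2 -47.8] [-0.4  0.3 -1. ] [-0.16  1.08  0.05] [[-0.03, -0.871, 0.49], [-0.991, 0.09, 0.1], [-0.131, -0.482, -0.866]]
```

move_arm([
  {"grip": 0.5,"xyz": [0,0,-0.3],"angular": [0,0,-0.13]},
  {"grip": 0.5,"xyz": [0,0,-0.7],"angular": [0,0,-0.26]},
  {"grip": 0.5,"xyz": [0,0,-1.0],"angular": [0,0,-0.39]},
  {"grip": 0.5,"xyz": [0,0,-1.3],"angular": [0,0,-0.52]},
  {"grip": 0.5,"xyz": [0,0,-1.7],"angular": [0,0,-0.65]},
  {"grip": 0.5,"xyz": [0,0,-2],"angular": [0,0,-0.78]},
  {"grip": 0.5,"xyz": [0,0,-2.3],"angular": [0,0,-0.91]},
  {"grip": 0.5,"xyz": [0,0,-2.7],"angular": [0,0,-1.04]},
  {"grip": 0.5,"xyz": [0,0,-3],"angular": [0,0,-1.17]},
  {"grip": 0.5,"xyz": [0,0,-3.3],"angular": [0,0,-1.3]},
])

```text
time_s: 5.75
tcp_pos: [0.5662, 0.0493, 0.2129]
ee_rot: [[0.831, -0.261, 0.491], [-0.352, -0.931, 0.1], [0.431, -0.256, -0.865]]
wrist_force: [-2.0, -0.5, 1.5]
gripper_width: 0.719
gripper_force: 30.0
```

move_arm([
  {"grip": 0.5,"xyz": [0,0,-0.3],"angular": [0,0,-0.13]},
  {"grip": 0.5,"xyz": [0,0,-0.7],"angular": [0,0,-0.26]},
  {"grip": 0.5,"xyz": [0,0,-1.0],"angular": [0,0,-0.39]},
  {"grip": 0.5,"xyz": [0,0,-1.3],"angular": [0,0,-0.52]},
  {"grip": 0.5,"xyz": [0,0,-1.7],"angular": [0,0,-0.65]},
  {"grip": 0.5,"xyz": [0,0,-2],"angular": [0,0,-0.78]},
  {"grip": 0.5,"xyz": [0,0,-2.3],"angular": [0,0,-0.9]},
  {"grip": 0.5,"xyz": [0,0,-2.3],"angular": [0,0,-0.9]},
])

```text
time_s: 6.55
tcp_pos: [0.5646, 0.0486, 0.2145]
ee_rot: [[0.725, 0.484, 0.49], [0.505, -0.857, 0.099], [0.468, 0.175, -0.866]]
wrist_force: [-4.0, -1.0, 3.9]
gripper_width: 0.714
gripper_force: 30.0
```

```bash
cat > st.py <<'E'
from station import r; import numpy as np
s=r.sense(); print(s["time_s"],np.round(s["joints"],1),"P",s["tcp_pos"].round(4),"F",s["wrist_force"].round(1),"M",s["moment"].round(2),s["ee_rot"].round(3).tolist(),s["gripper_width"].round(3),s["gripper_force"])
E
python3 st.py; python3 - <<'E'
from h import *
p,R=getc(); setc(p+.0089*A,spin(R,-np.degrees(3.5)))
E
```

```text
Traceback (most recent call last):
  File "st.py", line 2, in <module>
    s=r.sense(); print(s["time_s"],np.round(s["joints"],1),"P",s["tcp_pos"].round(4),"F",s["wrist_force"].round(1),"M",s["moment"].round(2),s["ee_rot"].round(3).tolist(),s["gripper_width"].round(3),s["gripper_force"])
                                                                                                                                                                          ^^^^^^^^^^^^^^^^^^^^^^^^
AttributeError: 'float' object has no attribute 'round'
```

move_arm([
  {"grip": 0.5,"xyz": [0,0,-3],"angular": [0,0,0]},
  {"grip": 0.5,"xyz": [0,0,-6],"angular": [0,0,0]},
])

```text
time_s: 6.75
tcp_pos: [0.5618, 0.0482, 0.219]
ee_rot: [[0.726, 0.484, 0.489], [0.504, -0.858, 0.1], [0.468, 0.174, -0.867]]
wrist_force: [-0.7, -0.9, -1.4]
gripper_width: 0.721
gripper_force: 30.0
```

```bash
sed -i 's/s\["gripper_width"\].round(3)/s["gripper_width"]/' st.py; python3 st.py
```

```text
6.75 [ 23.3   6.1 -39.2  21.2 -16.3  79.8] P [0.5618 0.0482 0.219 ] F [-0.7 -0.9 -1.4] M [-0.29  1.1   0.01] [[0.726, 0.484, 0.489], [0.504, -0.858, 0.1], [0.468, 0.174, -0.867]] 0.7208903592450293 30.000092728296295
```

```bash
python3 - <<'E'
from h import *
p,R=getc(); print("release cmd",p); json.dump({"p":p.tolist(),"R":R.tolist()},open("release.json","w"))
p=p+.006*A; setc(p,R)
go(p+.070*A,R)
ax=np.cross(R[:,2],-Z); ang=np.arcsin(np.linalg.norm(ax)); RD=Ro.from_rotvec(ax/np.linalg.norm(ax)*ang).as_matrix()@R
print(RD.round(3).tolist())
go(np.array([.485,.21,.16]),RD); go(np.array([.485,.21,.05]),RD)
E
```

```text
release cmd [0.56445636 0.04837865 0.21459765]
xyz [-0.0, -0.0, -70.0] ang [0.0, 0.0, 0.0] rows>= 1.4
[[0.848, 0.53, -0.0], [0.53, -0.848, -0.0], [-0.0, 0.0, -1.0]]
xyz [-1.5, -186.6, 100.5] ang [0.1837, -0.4903, 0.0] rows>= 4.2
xyz [0.0, 0.0, 109.9] ang [-0.0, -0.0, 0.0] rows>= 2.2
```

move_arm([
  {"grip": 0.5,"xyz": [0,0,-35],"angular": [0,0,0]},
  {"grip": 0.5,"xyz": [0,0,-70],"angular": [0,0,0]},
  {"grip": 0.5,"xyz": [0,0,-70],"angular": [0,0,0]},
])

```text
time_s: 7.05
tcp_pos: [0.5288, 0.0423, 0.2856]
ee_rot: [[0.72, 0.483, 0.498], [0.504, -0.858, 0.104], [0.477, 0.176, -0.861]]
wrist_force: [1.0, 0.2, -0.9]
gripper_width: 0.721
gripper_force: 30.0
```

move_arm([
  {"grip": 0.5,"xyz": [-0.3,-35,19],"angular": [0.034,-0.09,0]},
  {"grip": 0.5,"xyz": [-0.6,-75,40],"angular": [0.073,-0.196,0]},
  {"grip": 0.5,"xyz": [-0.9,-112,60],"angular": [0.11,-0.294,0]},
  {"grip": 0.5,"xyz": [-1.2,-149,80],"angular": [0.147,-0.392,0]},
  {"grip": 0.5,"xyz": [-1.5,-186.6,100.5],"angular": [0.1837,-0.4903,0]},
  {"grip": 0.5,"xyz": [-1.5,-186.6,100.5],"angular": [0.1837,-0.4903,0]},
  {"grip": 0.5,"xyz": [-1.5,-186.6,100.5],"angular": [0.1837,-0.4903,0]},
])

```text
time_s: 7.75
tcp_pos: [0.4856, 0.2111, 0.1577]
ee_rot: [[0.847, 0.531, -0.002], [0.531, -0.847, -0.002], [-0.002, 0.001, -1.0]]
wrist_force: [-0.5, 0.6, 0.3]
gripper_width: 0.72
gripper_force: 30.0
```

move_arm([
  {"grip": 0.5,"xyz": [0,0,40],"angular": [0,0,0]},
  {"grip": 0.5,"xyz": [0,0,80],"angular": [0,0,0]},
  {"grip": 0.5,"xyz": [0,0,109.9],"angular": [0,0,0]},
  {"grip": 0.5,"xyz": [0,0,109.9],"angular": [0,0,0]},
  {"grip": 0.5,"xyz": [0,0,109.9],"angular": [0,0,0]},
])

```text
time_s: 8.25
tcp_pos: [0.4861, 0.2101, 0.0509]
ee_rot: [[0.848, 0.531, 0.002], [0.531, -0.848, 0.001], [0.002, 0.0, -1.0]]
wrist_force: [0.3, 0.5, -0.5]
gripper_width: 0.717
gripper_force: 30.0
```

```bash
python3 st.py; python3 - <<'E'
from h import *
from station import r
print(getc())
c=r.capture("scene"); d=r.capture("top"); a=cv2.resize(c["img"][130:270,150:330],(540,420)); b=cv2.resize(d["img"][120:270,180:330],(260,260))
o=np.zeros((420,800,3),np.uint8); o[:,:540]=a; o[:260,540:]=b; cv2.imwrite("pics/s2.png",o[:,:,::-1])
E
```

```text
8.25 [ 41.   26.1 -26.6   0.1 -37.2  81. ] P [0.4861 0.2101 0.0509] F [ 0.3  0.5 -0.5] M [-0.11 -0.16  0.03] [[0.848, 0.531, 0.002], [0.531, -0.848, 0.001], [0.002, 0.0, -1.0]] 0.7167040041050144 29.999968812335283
(array([0.48498438, 0.2099989 , 0.05004959]), array([[ 8.47717172e-01,  5.30448486e-01, -1.00364025e-05],
       [ 5.30448486e-01, -8.47717172e-01,  3.01474104e-05],
       [ 7.48361745e-06, -3.08802720e-05, -9.99999999e-01]]))
```

View pics/s2.png

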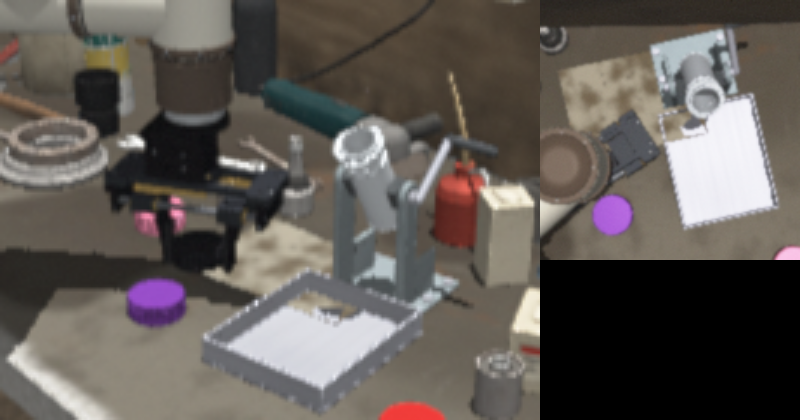

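The picture shows the cap held between the fingers at crop (200,245), the jar mouth open at (365,145), and the jar still on its stop. Setting the cap down.

move_arm([
  {"grip": 0.5,"xyz": [0,0,12],"angular": [0,0,0]},
  {"grip": 0.5,"xyz": [0,0,18],"angular": [0,0,0]},
  {"grip": 0.5,"xyz": [0,0,21],"angular": [0,0,0]},
  {"grip": 0.5,"xyz": [0,0,22.5],"angular": [0,0,0]},
  {"grip": 0.5,"xyz": [0,0,22.5],"angular": [0,0,0]},
  {"grip": 0.5,"xyz": [0,0,22.5],"angular": [0,0,0]},
])

```text
time_s: 8.95
tcp_pos: [0.4857, 0.2106, 0.0271]
ee_rot: [[0.847, 0.531, 0.0], [0.531, -0.847, 0.0], [0.0, 0.0, -1.0]]
wrist_force: [0.6, 0.1, -1.0]
gripper_width: 0.722
gripper_force: 30.0
```

move_arm([
  {"grip": 0.8,"xyz": [0,0,0],"angular": [0,0,0]},
  {"grip": 1,"xyz": [0,0,0],"angular": [0,0,0]},
  {"grip": 1,"xyz": [0,0,0],"angular": [0,0,0]},
  {"grip": 1,"xyz": [0,0,0],"angular": [0,0,0]},
  {"grip": 1,"xyz": [0,0,-40],"angular": [0,0,0]},
  {"grip": 1,"xyz": [0,0,-90],"angular": [0,0,0]},
  {"grip": 1,"xyz": [0,0,-140],"angular": [0,0,0]},
  {"grip": 1,"xyz": [0,0,-190],"angular": [0,0,0]},
  {"grip": 1,"xyz": [0,0,-240],"angular": [0,0,0]},
  {"grip": 1,"xyz": [0,0,-240],"angular": [0,0,0]},
])

```text
time_s: 9.95
tcp_pos: [0.4888, 0.2123, 0.2756]
ee_rot: [[0.847, 0.532, 0.015], [0.532, -0.847, 0.009], [0.017, 0.0, -1.0]]
wrist_force: [0.7, 0.4, -0.6]
gripper_width: 0.998
gripper_force: 0.0
```

```bash
python3 st.py; python3 - <<'E'
from h import *
from station import r
p,R=getc(); p[2]-=.0225; json.dump({"p":p.tolist(),"R":R.tolist()},open("capdrop.json","w")); p[2]+=.24; setc(p,R)
s=r.sense(); c=r.capture("wrist"); np.savez("pics/w3.npz",pos=s["tcp_pos"],rot=s["ee_rot"],**c)
d=r.capture("scene"); np.savez("pics/s3.npz",**d)
w=load("w3"); B=np.array([.4857,.2106,.024]); print("pred cap top px",wproj(w,B),wproj(w,B+[.031,0,0]))
m=((w["img"].max(2)<70)*255).astype(np.uint8)
u,v=wproj(w,B).astype(int)
T=load("top0"); bar=lambda y:H+.075*(np.sin(np.radians(50))*X+np.cos(np.radians(50))*Z)+y*Y
print("bar",bar(-.083),"top",proj(T,[bar(-.057),bar(-.109)]).round(1).tolist(),"scene",proj(d,[bar(-.057),bar(-.109)]).round(1).tolist())
def big(im,x,y,h,s): return cv2.resize(im[y-h:y+h,x-h:x+h],(s,s),interpolation=cv2.INTER_CUBIC)
o=np.zeros((400,800,3),np.uint8); o[:,:400]=big(d["img"],295,185,35,400); o[:,400:]=big(T["img"],290,150,30,400)
cv2.imwrite("pics/bar.png",o[:,:,::-1]); cv2.imwrite("pics/w3.png",w["img"][:,:,::-1])
E
```

```text
9.95 [ 41.   11.4 -10.5   0.2 -67.1  81. ] P [0.4888 0.2123 0.2756] F [ 0.7  0.4 -0.6] M [ 0.04 -0.09 -0.01] [[0.847, 0.532, 0.015], [0.532, -0.847, 0.009], [0.017, 0.0, -1.0]] 0.9981630432607579 0.0
pred cap top px [258.63496804 173.66915962] [270.75705297 154.81193916]
bar [ 0.68114484 -0.01170152  0.18820907] top [[289.6, 133.6], [311.5, 128.8]] scene [[300.4, 176.5], [314.9, 180.5]]
```

View pics/bar.png

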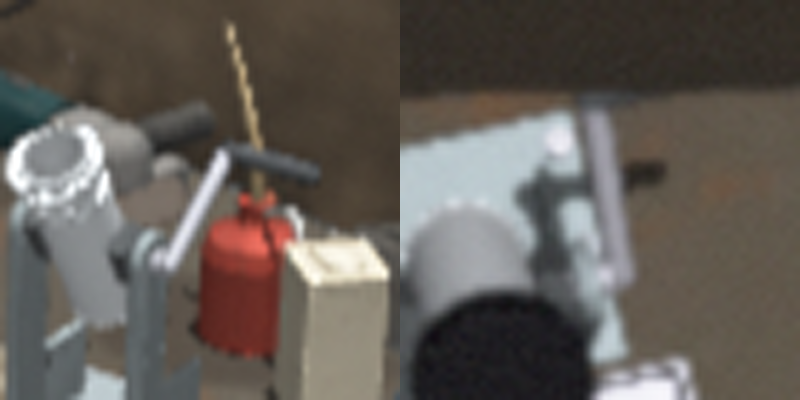

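View pics/w3.png

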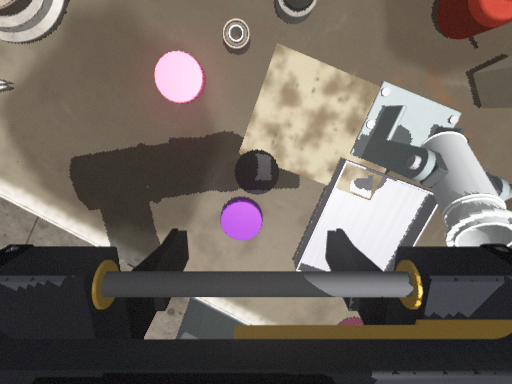

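The wrist view shows the black cap flat on the bench at (257,172), where predicted. The scene crop shows the bar ends within 1 px of the prediction. In the top view, something above the rear of the bench hides the bar, so I'll check the shelf clearance before going there.

```bash
python3 - <<'E'
from h import *
T,S=load("top0"),load("s3")
def xz(c,p,z): o,d=ray(c,p); q=o+d*(z-o[2])/d[2]; return q.round(3)
for r_ in (55,97,134):
    print("top row",r_,[xz(T,(400,r_),z)[[0]].tolist() for z in(0,.2,.3,.4,.5)])
for p in((450,110),(300,78),(450,240),(300,213)): print("scene",p,[(xz(S,p,z)).tolist() for z in(0,.2,.3,.4,.5)])
img=T["img"][:,420].astype(int); print([ (i,img[i].tolist()) for i in range(40,145,6)])
E
```

```text
top row 55 [[0.929], [0.853], [0.815], [0.776], [0.738]]
top row 97 [[0.81], [0.754], [0.726], [0.698], [0.669]]
top row 134 [[0.707], [0.668], [0.648], [0.629], [0.609]]
scene (450, 110) [[2.645, 0.425, 0.0], [1.831, 0.081, 0.2], [1.424, -0.091, 0.3], [1.017, -0.263, 0.4], [0.61, -0.435, 0.5]]
scene (300, 78) [[2.732, 1.894, 0.0], [1.893, 1.137, 0.2], [1.474, 0.759, 0.3], [1.055, 0.38, 0.4], [0.636, 0.002, 0.5]]
scene (450, 240) [[0.992, -0.359, 0.0], [0.642, -0.483, 0.2], [0.468, -0.545, 0.3], [0.293, -0.607, 0.4], [0.118, -0.668, 0.5]]
scene (300, 213) [[0.762, 0.081, 0.0], [0.477, -0.166, 0.2], [0.335, -0.29, 0.3], [0.193, -0.414, 0.4], [0.05, -0.537, 0.5]]
[(40, [143, 127, 106]), (46, [143, 127, 107]), (52, [128, 115, 95]), (58, [105, 95, 80]), (64, [141, 126, 107]), (70, [140, 126, 107]), (76, [139, 125, 103]), (82, [142, 127, 109]), (88, [138, 123, 103]), (94, [103, 91, 78]), (100, [51, 45, 38]), (106, [49, 42, 40]), (112, [50, 44, 38]), (118, [49, 44, 36]), (124, [46, 41, 36]), (130, [54, 48, 43]), (136, [98, 88, 78]), (142, [97, 89, 76])]
```

```bash
cat > kin.py <<'E'
from h import *
from scipy.optimize import least_squares
D=[([88.04,22.09,.38,0,-68.41,-14.8],[.18,.598,.246],[0,0,-1]),([61.03,5.91,-13.75,0,-70.38,-47.7],[.3602,.3208,.2991],[0,0,-1]),
([25.7,-2,-35.1,15.3,-28.6,-116.1],[.5263,.0429,.2867],[.491,.097,-.866]),([22.8,7.4,-40.1,23.4,-14.2,-47.8],[.5675,.0495,.2093],[.49,.1,-.866]),
([23.3,6.1,-39.2,21.2,-16.3,79.8],[.5618,.0482,.219],[.489,.1,-.867]),([41,26.1,-26.6,.1,-37.2,81],[.4861,.2101,.0509],[0,0,-1]),([41,11.4,-10.5,.2,-67.1,81],[.4888,.2123,.2756],[.015,.009,-1])]
def fk(q,k):
    q=np.radians(q); L1,L2,L3,rd,h,lat,Lt=k[:7]
    e=q[2]-q[1]; f=np.array([np.cos(e),0,np.sin(e)]); up=np.array([-np.sin(e),0,np.cos(e)])
    elb=np.array([rd+L1*np.sin(q[1]),0,h+L1*np.cos(q[1])]); w=elb+L2*f+L3*up+[0,lat,0]
    B=np.c_[f,[0,1,0],up]; B=B@Ro.from_euler('x',S4*q[3]).as_matrix()@Ro.from_euler('y',-q[4]).as_matrix()
    t=B[:,0]; G=Ro.from_euler('z',q[0]).as_matrix(); return G@(w+Lt*t),G@t,G@w,G@elb
S4=1
def fit():
    global S4; best=None
    for S4_ in(1,-1):
        S4=S4_
        def res(k):
            o=[]
            for q,p,z in D: P,t,_,_=fk(q,k); o+=list((P-p))+list(.2*(t-z))
            return o
        s=least_squares(res,[.45,.45,0,0,.2,-.159,.25]); print(S4_,s.cost,s.x.round(4),np.abs(s.fun).max().round(4))
        if best is None or s.cost<best[0]: best=(s.cost,s.x,S4_)
    S4=best[2]; return best[1]
if __name__=="__main__":
    k=fit()
    def ik(p,z,q0):
        s=least_squares(lambda q:np.r_[fk(np.r_[q,0],k)[0]-p,.3*(fk(np.r_[q,0],k)[1]-z)],q0[:5],x_scale=30); return s.x,s.cost
    for a in(50,10,-30,-70):
        b=H+.075*(np.sin(np.radians(a))*X+np.cos(np.radians(a))*Z)-.085*Y
        for tl in(0,20,35,50):
            z=np.sin(np.radians(tl))*X-np.cos(np.radians(tl))*Z
            q,c=ik(b-.006*z,z,[10,15,-20,0,-60]); _,_,w,e=fk(np.r_[q,0],k); print(a,tl,q.round(0),"w",w.round(2),"e",e.round(2),round(c,6))
E
python3 kin.py
```

```text
1 0.006590416644680031 [ 0.5619  0.3743 -0.0011  0.0444  0.2035 -0.1845  0.3327] 0.0453
-1 0.0008155530954903865 [ 0.6233  0.4003 -0.0288  0.0153  0.2341 -0.1505  0.3896] 0.0175
50 0 [ 12.  29.   4.  -0. -65.] w [ 0.68 -0.01  0.58] e [0.31 0.06 0.78] 0.0
50 20 [ 12.  20. -17.   0. -34.] w [ 0.55 -0.04  0.56] e [0.22 0.05 0.82] 0.0
50 35 [ 12.  17. -32.   1.  -6.] w [ 0.46 -0.06  0.51] e [0.19 0.04 0.83] 0.0
50 50 [ 12.  20. -46.  -0.  26.] w [ 0.38 -0.07  0.44] e [0.22 0.05 0.82] 0.0
10 0 [ 12.  24.  -1.  -0. -65.] w [ 0.64 -0.02  0.61] e [0.26 0.05 0.8 ] 0.0
10 20 [ 12.  15. -20.   0. -35.] w [ 0.51 -0.05  0.59] e [0.17 0.03 0.84] 0.0
10 35 [ 12.  11. -35.   1.  -9.] w [ 0.42 -0.07  0.54] e [0.13 0.03 0.85] 0.0
10 50 [ 12.  14. -50.  -0.  24.] w [ 0.34 -0.08  0.47] e [0.16 0.03 0.84] 0.0
-30 0 [ 12.  20.  -8.  -0. -61.] w [ 0.59 -0.03  0.6 ] e [0.23 0.05 0.82] 0.0
-30 20 [ 12.  11. -27.   0. -32.] w [ 0.46 -0.06  0.58] e [0.13 0.03 0.85] 0.0
-30 35 [ 12.   8. -41.   1.  -6.] w [ 0.37 -0.08  0.53] e [0.1  0.02 0.85] 0.0
-30 50 [ 12.  12. -56.  -0.  29.] w [ 0.29 -0.09  0.46] e [0.15 0.03 0.84] 0.0
-70 0 [ 12.  20. -16.   0. -54.] w [ 0.56 -0.04  0.56] e [0.22 0.05 0.82] 0.0
-70 20 [ 12.  12. -34.   0. -24.] w [ 0.42 -0.07  0.54] e [0.14 0.03 0.84] 0.0
-70 35 [ 12.  10. -49.  -2.   4.] w [ 0.33 -0.08  0.49] e [0.12 0.03 0.85] 0.0
-70 50 [ 12.  20. -65.  -0.  45.] w [ 0.26 -0.1   0.42] e [0.22 0.05 0.82] 0.0
```

```bash
cat >> h.py <<'E'
TL=np.radians(22); ZT=np.sin(TL)*X-np.cos(TL)*Z; RC=frame(ZT,-(X*np.cos(TL)+Z*np.sin(TL)))
def bar(a,y=-.086): a=np.radians(a); return H+.075*(np.sin(a)*X+np.cos(a)*Z)+y*Y
E
python3 - <<'E'
from h import *
from station import r
s=r.sense(); p,R=getc(); print(p,s["tcp_pos"])
P=bar(50)-.006*ZT-.07*ZT; M=np.array([.53,.06,.33])
w=Ro.from_matrix(R.T@RC).as_rotvec(); print(np.degrees(np.linalg.norm(w)))
go(M,R@Ro.from_rotvec(w*.6).as_matrix()); go(P,RC); print(P)
E
```

```text
[0.48498438 0.2099989  0.26754959] [0.48560066 0.21077065 0.26852981]
111.98867378723438
xyz [-41.4, 151.0, -62.5] ang [0.1538, 0.2219, 1.1413] rows>= 7.8
xyz [140.0, 16.5, 83.7] ang [0.1025, 0.1479, 0.7608] rows>= 5.2
[ 0.65384439 -0.02031732  0.25867504]
```

move_arm([
  {"grip": 1,"xyz": [-10,38,-30],"angular": [0.0185,0.0266,0.137]},
  {"grip": 1,"xyz": [-20,70,-62.5],"angular": [0.037,0.0533,0.2739]},
  {"grip": 0.6,"xyz": [-30,110,-62.5],"angular": [0.0569,0.0821,0.4223]},
  {"grip": 0.6,"xyz": [-41.4,151,-62.5],"angular": [0.0769,0.111,0.5707]},
  {"grip": 0.6,"xyz": [-41.4,151,-62.5],"angular": [0.0954,0.1376,0.7076]},
  {"grip": 0.6,"xyz": [-41.4,151,-62.5],"angular": [0.1154,0.1664,0.856]},
  {"grip": 0.6,"xyz": [-41.4,151,-62.5],"angular": [0.1353,0.1953,1.0043]},
  {"grip": 0.6,"xyz": [-41.4,151,-62.5],"angular": [0.1538,0.2219,1.1413]},
  {"grip": 0.6,"xyz": [-41.4,151,-62.5],"angular": [0.1538,0.2219,1.1413]},
])

```text
time_s: 10.95
tcp_pos: [0.5291, 0.0601, 0.3274]
ee_rot: [[0.822, -0.531, 0.206], [-0.562, -0.815, 0.14], [0.094, -0.231, -0.969]]
wrist_force: [0.3, -0.1, 0.8]
gripper_width: 0.603
gripper_force: 0.0
```

move_arm([
  {"grip": 0.6,"xyz": [28,3.3,16.7],"angular": [0.02,0.0296,0.152]},
  {"grip": 0.6,"xyz": [56,6.6,33.5],"angular": [0.04,0.0592,0.304]},
  {"grip": 0.6,"xyz": [84,9.9,50],"angular": [0.0615,0.0887,0.456]},
  {"grip": 0.6,"xyz": [112,13.2,67],"angular": [0.082,0.118,0.608]},
  {"grip": 0.6,"xyz": [140,16.5,83.7],"angular": [0.1025,0.1479,0.7608]},
  {"grip": 0.6,"xyz": [140,16.5,83.7],"angular": [0.1025,0.1479,0.7608]},
  {"grip": 0.6,"xyz": [140,16.5,83.7],"angular": [0.1025,0.1479,0.7608]},
  {"grip": 0.6,"xyz": [140,16.5,83.7],"angular": [0.1025,0.1479,0.7608]},
])

```text
time_s: 11.75
tcp_pos: [0.6543, -0.0196, 0.2574]
ee_rot: [[0.202, -0.909, 0.365], [-0.979, -0.188, 0.075], [0.001, -0.373, -0.928]]
wrist_force: [0.3, -0.4, 0.4]
gripper_width: 0.601
gripper_force: 0.0
```

```bash
python3 st.py; python3 - <<'E'
from h import *
from station import r
print(getc()[0]); s=r.sense(); c=r.capture("wrist"); np.savez("pics/w4.npz",pos=s["tcp_pos"],rot=s["ee_rot"],**c); w=load("w4")
print([wproj(w,bar(50,y)).round(0) for y in(-.057,-.083,-.109)])
c2=r.capture("scene"); o=np.zeros((400,800,3),np.uint8); o[:384,:400]=w["img"][:,56:456]; o[:,400:]=cv2.resize(c2["img"][80:230,200:350],(400,400)); cv2.imwrite("pics/w4.png",o[:,:,::-1])
E
```

```text
11.75 [ 12.6  15.5 -10.9   0.6 -41.7  -1.3] P [ 0.6543 -0.0196  0.2574] F [ 0.3 -0.4  0.4] M [-0.11  0.73 -0.04] [[0.202, -0.909, 0.365], [-0.979, -0.188, 0.075], [0.001, -0.373, -0.928]] 0.6009413818818286 0.0
[ 0.65379093 -0.02032745  0.2586788 ]
[array([255., 245.]), array([255., 215.]), array([255., 183.])]
```

View pics/w4.png

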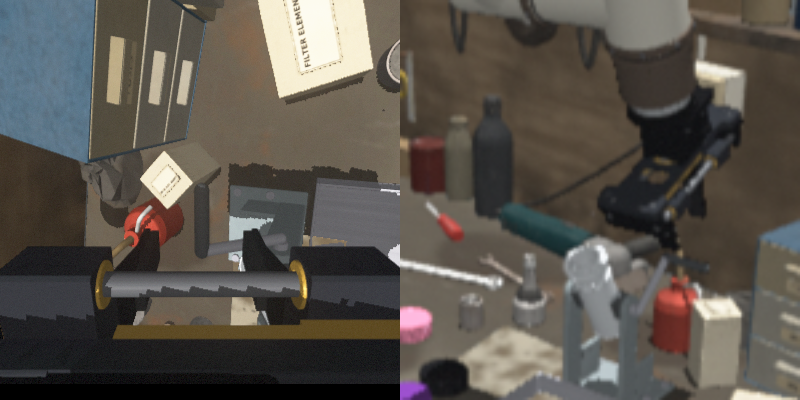

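The wrist view shows the bar at about (258,183–250), against a prediction of column 255, centred between the fingers. A thin spout of the red can rises near the rear finger, so I'll triangulate it before descending.

```bash
python3 - <<'E'
from h import *
S=load("s3"); w=load("w1"); w4=load("w4")
for a,b in(((300,153),(289,310)),((305.5,184),(260,247))):
    x,e=tri([ray(S,a),wray(w,b)]); print("spout",x.round(3),np.round(e,4),"w4 px",wproj(w4,x).round(0), "rel bar stand axes",[((x-bar(50))@v).round(3) for v in(X,Y,Z)])
for d in(0,.07):
    g=w4["pos"]+d*w4["rot"][:,2]
    for sgn in(1,-1): print(d,"finger tip outer",(g+.025*w4["rot"][:,2]+sgn*w4["rot"][:,1]*(.6*.0435+.015)).round(3))
p=w4["pos"]; q=p+.07*w4["rot"][:,2]+.006*w4["rot"][:,2]; print("grasp err mm (tool axes)",(w4["rot"].T@(bar(50)-q)*1000).round(1))
for y in(-.065,-.1): print(wproj(w4,bar(50,y)))
E
```

```text
spout [0.831 0.159 0.189] [0.0006 0.0006] w4 px [110. 304.] rel bar stand axes [np.float64(0.181), np.float64(0.14), np.float64(0.001)]
spout [0.813 0.108 0.089] [0.0008 0.0008] w4 px [180. 237.] rel bar stand axes [np.float64(0.153), np.float64(0.094), np.float64(-0.099)]
0 finger tip outer [ 0.626 -0.025  0.219]
0 finger tip outer [ 0.701 -0.01   0.249]
0.07 finger tip outer [ 0.652 -0.02   0.154]
0.07 finger tip outer [ 0.726 -0.005  0.185]
grasp err mm (tool axes) [ 0.6 -0.  -1.5]
[254.6157357 235.6510693]
[254.65365446 194.6477184 ]
```

Spout is well clear, 15 cm behind the bar. Descending on the bar and gripping.

move_arm([
  {"grip": 0.6,"xyz": [0,0,35],"angular": [0,0,0]},
  {"grip": 0.6,"xyz": [0,0,60],"angular": [0,0,0]},
  {"grip": 0.6,"xyz": [0,0,70],"angular": [0,0,0]},
  {"grip": 0.6,"xyz": [0,0,70],"angular": [0,0,0]},
  {"grip": 0.1,"xyz": [0,0,70],"angular": [0,0,0]},
  {"grip": 0.1,"xyz": [0,0,70],"angular": [0,0,0]},
  {"grip": 0.1,"xyz": [0,0,70],"angular": [0,0,0]},
  {"grip": 0.1,"xyz": [0,0,70],"angular": [0,0,0]},
  {"grip": 0.1,"xyz": [0,0,70],"angular": [0,0,0]},
])

```text
time_s: 12.75
tcp_pos: [0.6802, -0.0145, 0.194]
ee_rot: [[0.2, -0.908, 0.368], [-0.98, -0.185, 0.075], [0.0, -0.376, -0.927]]
wrist_force: [0.1, 0.1, 0.2]
gripper_width: 0.235
gripper_force: 0.0
```

```bash
python3 st.py; python3 - <<'E'
from h import *
p,R=getc(); p=p+.07*R[:,2]; setc(p,R); print(p)
from station import r
s=r.sense()
for a in list(range(46,-71,-4))+[-73]:
    print(a,(R.T@(bar(a)-bar(50))*1000).round(1).tolist())
E
```

```text
12.75 [ 12.5  21.1 -12.6   0.7 -34.2  -1.5] P [ 0.6802 -0.0145  0.194 ] F [0.1 0.1 0.2] M [-0.08  0.73 -0.06] [[0.2, -0.908, 0.368], [-0.98, -0.185, 0.075], [0.0, -0.376, -0.927]] 0.23529690080609897 0.0
[ 0.67948903 -0.01509936  0.19377676]
46 [0.0, 1.8, -4.9]
42 [0.0, 3.9, -9.7]
38 [0.0, 6.4, -14.3]
34 [0.0, 9.2, -18.8]
30 [0.0, 12.2, -23.0]
26 [0.0, 15.6, -27.0]
22 [0.0, 19.2, -30.8]
18 [0.0, 23.1, -34.3]
14 [0.0, 27.2, -37.5]
10 [0.0, 31.6, -40.4]
6 [0.0, 36.1, -43.0]
2 [0.0, 40.8, -45.3]
-2 [0.0, 45.7, -47.3]
-6 [0.0, 50.7, -48.9]
-10 [0.0, 55.7, -50.2]
-14 [0.0, 60.9, -51.1]
-18 [0.0, 66.1, -51.6]
-22 [0.0, 71.3, -51.8]
-26 [0.0, 76.6, -51.6]
-30 [0.0, 81.8, -51.1]
-34 [0.0, 86.9, -50.2]
-38 [0.0, 92.0, -48.9]
-42 [0.0, 97.0, -47.3]
-46 [0.0, 101.8, -45.3]
-50 [0.0, 106.5, -43.0]
-54 [0.0, 111.1, -40.4]
-58 [0.0, 115.4, -37.5]
-62 [0.0, 119.5, -34.3]
-66 [0.0, 123.4, -30.8]
-70 [0.0, 127.1, -27.0]
-73 [0.0, 129.6, -24.0]
```

move_arm([
  {"grip": 0,"xyz": [0,0,0],"angular": [0,0,0]},
  {"grip": 0,"xyz": [0,0,0],"angular": [0,0,0]},
  {"grip": 0,"xyz": [0,0,0],"angular": [0,0,0]},
  {"grip": 0,"xyz": [0,0,0],"angular": [0,0,0]},
  {"grip": 0,"xyz": [0,1.8,-4.9],"angular": [0,0,0]},
  {"grip": 0,"xyz": [0,3.9,-9.7],"angular": [0,0,0]},
  {"grip": 0,"xyz": [0,6.4,-14.3],"angular": [0,0,0]},
])

```text
time_s: 13.45
tcp_pos: [0.6692, -0.0168, 0.2037]
ee_rot: [[0.2, -0.908, 0.367], [-0.98, -0.185, 0.075], [-0.0, -0.375, -0.927]]
wrist_force: [3.4, -1.0, -5.9]
gripper_width: 0.125
gripper_force: 30.0
```

```bash
python3 st.py
```

```text
13.45 [ 12.5  19.6 -13.4   0.7 -35.   -1.5] P [ 0.6692 -0.0168  0.2037] F [ 3.4 -1.  -5.9] M [-0.51  0.32 -0.15] [[0.2, -0.908, 0.367], [-0.98, -0.185, 0.075], [-0.0, -0.375, -0.927]] 0.1245390260701979 29.982391394514707
```

move_arm([
  {"grip": 0,"xyz": [0,2.8,-4.5],"angular": [0,0,0]},
  {"grip": 0,"xyz": [0,5.8,-8.7],"angular": [0,0,0]},
  {"grip": 0,"xyz": [0,9.2,-12.7],"angular": [0,0,0]},
  {"grip": 0,"xyz": [0,12.8,-16.5],"angular": [0,0,0]},
  {"grip": 0,"xyz": [0,16.7,-20],"angular": [0,0,0]},
  {"grip": 0,"xyz": [0,20.8,-23.2],"angular": [0,0,0]},
  {"grip": 0,"xyz": [0,25.2,-26.1],"angular": [0,0,0]},
  {"grip": 0,"xyz": [0,29.7,-28.7],"angular": [0,0,0]},
  {"grip": 0,"xyz": [0,34.4,-31],"angular": [0,0,0]},
  {"grip": 0,"xyz": [0,39.3,-33],"angular": [0,0,0]},
])

```text
time_s: 14.45
tcp_pos: [0.6241, -0.0263, 0.224]
ee_rot: [[0.201, -0.904, 0.377], [-0.98, -0.186, 0.076], [0.002, -0.384, -0.923]]
wrist_force: [6.5, -2.3, -0.2]
gripper_width: 0.132
gripper_force: 30.0
```

move_arm([
  {"grip": 0,"xyz": [0,5,-1.6],"angular": [0,0,0]},
  {"grip": 0,"xyz": [0,10,-2.9],"angular": [0,0,0]},
  {"grip": 0,"xyz": [0,15.2,-3.8],"angular": [0,0,0]},
  {"grip": 0,"xyz": [0,20.4,-4.3],"angular": [0,0,0]},
  {"grip": 0,"xyz": [0,25.6,-4.5],"angular": [0,0,0]},
  {"grip": 0,"xyz": [0,30.9,-4.3],"angular": [0,0,0]},
  {"grip": 0,"xyz": [0,36.1,-3.8],"angular": [0,0,0]},
  {"grip": 0,"xyz": [0,41.2,-2.9],"angular": [0,0,0]},
  {"grip": 0,"xyz": [0,46.3,-1.6],"angular": [0,0,0]},
  {"grip": 0,"xyz": [0,51.3,0],"angular": [0,0,0]},
])

```text
time_s: 15.45
tcp_pos: [0.5786, -0.0359, 0.208]
ee_rot: [[0.202, -0.902, 0.381], [-0.979, -0.187, 0.076], [0.003, -0.388, -0.921]]
wrist_force: [-1.2, -2.7, 11.5]
gripper_width: 0.124
gripper_force: 30.0
```

move_arm([
  {"grip": 0,"xyz": [0,4.8,2],"angular": [0,0,0]},
  {"grip": 0,"xyz": [0,9.5,4.3],"angular": [0,0,0]},
  {"grip": 0,"xyz": [0,14.1,6.9],"angular": [0,0,0]},
  {"grip": 0,"xyz": [0,18.4,9.8],"angular": [0,0,0]},
  {"grip": 0,"xyz": [0,22.5,13],"angular": [0,0,0]},
  {"grip": 0,"xyz": [0,26.4,16.5],"angular": [0,0,0]},
  {"grip": 0,"xyz": [0,30.1,20.3],"angular": [0,0,0]},
  {"grip": 0,"xyz": [0,31,21.3],"angular": [0,0,0]},
  {"grip": 0,"xyz": [0,31,21.3],"angular": [0,0,0]},
  {"grip": 0,"xyz": [0,31,21.3],"angular": [0,0,0]},
])

```text
time_s: 16.45
tcp_pos: [0.555, -0.0408, 0.1724]
ee_rot: [[0.2, -0.907, 0.371], [-0.98, -0.186, 0.074], [0.001, -0.379, -0.926]]
wrist_force: [-1.3, -4.2, 4.8]
gripper_width: 0.125
gripper_force: 30.1
```

```bash
python3 st.py; python3 - <<'E'
from h import *
from station import r
print("expected",bar(-70)-.006*ZT)
a=r.capture("scene"); b=r.capture("top"); np.savez("pics/t5.npz",**b)
o=np.zeros((400,800,3),np.uint8); o[:,:400]=cv2.resize(a["img"][170:280,200:310],(400,400)); o[:,400:]=cv2.resize(b["img"][160:260,235:335],(400,400)); cv2.imwrite("pics/tip.png",o[:,:,::-1])
# brassy pixels inside the tray, two views
for n,c in(("scene",a),("top",b)):
    hs=cv2.cvtColor(c["img"],cv2.COLOR_RGB2HSV); m=((hs[...,0]>12)&(hs[...,0]<32)&(hs[...,1]>110)&(hs[...,2]>70)).astype(np.uint8)
    q=proj(c,[onz(load("top0"),p,.03) for p in((249,186),(302,175),(317,240),(263,251))]).astype(np.int32); k=np.zeros_like(m); cv2.fillConvexPoly(k,q,1)
    nn,l,st,ce=cv2.connectedComponentsWithStats(m&k); print(n,[(st[i].tolist(),ce[i].round(1).tolist()) for i in range(1,nn) if st[i,4]>3])
E
```

```text
16.45 [ 12.8  11.4 -30.9   1.3 -25.4  -2.2] P [ 0.555  -0.0408  0.1724] F [-1.3 -4.2  4.8] M [-1.26  0.53 -0.4 ] [[0.2, -0.907, 0.371], [-0.98, -0.186, 0.074], [0.001, -0.379, -0.926]] 0.1253550425526032 30.125466138124466
expected [ 0.55417839 -0.0405946   0.17121461]
scene []
top [([300, 180, 4, 2, 6], [301.2, 180.3])]
```

View pics/tip.png

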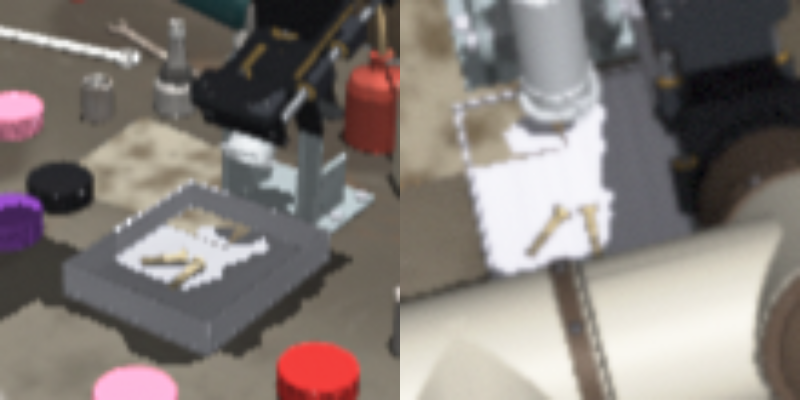

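Both brassy bolts lie in the tray, at top-crop (548,230) and (590,228). Swinging the jar back along the reverse arc.

move_arm([
  {"grip": 0,"xyz": [0,-4.6,-4.8],"angular": [0,0,0]},
  {"grip": 0,"xyz": [0,-8.5,-8.3],"angular": [0,0,0]},
  {"grip": 0,"xyz": [0,-12.6,-11.5],"angular": [0,0,0]},
  {"grip": 0,"xyz": [0,-16.9,-14.4],"angular": [0,0,0]},
  {"grip": 0,"xyz": [0,-21.5,-17],"angular": [0,0,0]},
  {"grip": 0,"xyz": [0,-26.2,-19.3],"angular": [0,0,0]},
  {"grip": 0,"xyz": [0,-31,-21.3],"angular": [0,0,0]},
  {"grip": 0,"xyz": [0,-36,-22.9],"angular": [0,0,0]},
  {"grip": 0,"xyz": [0,-41.1,-24.2],"angular": [0,0,0]},
  {"grip": 0,"xyz": [0,-46.2,-25.1],"angular": [0,0,0]},
])

```text
time_s: 17.55
tcp_pos: [0.5818, -0.0352, 0.2082]
ee_rot: [[0.198, -0.913, 0.356], [-0.98, -0.185, 0.072], [-0.0, -0.363, -0.932]]
wrist_force: [-8.7, -4.1, 1.4]
gripper_width: 0.129
gripper_force: 30.0
```

move_arm([
  {"grip": 0,"xyz": [0,-5.2,-0.5],"angular": [0,0,0]},
  {"grip": 0,"xyz": [0,-10.5,-0.7],"angular": [0,0,0]},
  {"grip": 0,"xyz": [0,-15.7,-0.5],"angular": [0,0,0]},
  {"grip": 0,"xyz": [0,-20.9,0],"angular": [0,0,0]},
  {"grip": 0,"xyz": [0,-26.1,0.9],"angular": [0,0,0]},
  {"grip": 0,"xyz": [0,-31.1,2.2],"angular": [0,0,0]},
  {"grip": 0,"xyz": [0,-36.1,3.8],"angular": [0,0,0]},
  {"grip": 0,"xyz": [0,-41,5.8],"angular": [0,0,0]},
  {"grip": 0,"xyz": [0,-45.7,8.1],"angular": [0,0,0]},
  {"grip": 0,"xyz": [0,-50.2,10.7],"angular": [0,0,0]},
])

```text
time_s: 18.55
tcp_pos: [0.6323, -0.0245, 0.217]
ee_rot: [[0.199, -0.913, 0.357], [-0.98, -0.185, 0.073], [-0.001, -0.365, -0.931]]
wrist_force: [-7.1, -3.0, -2.0]
gripper_width: 0.124
gripper_force: 29.7
```

move_arm([
  {"grip": 0,"xyz": [0,-4.4,2.9],"angular": [0,0,0]},
  {"grip": 0,"xyz": [0,-8.5,6.1],"angular": [0,0,0]},
  {"grip": 0,"xyz": [0,-12.4,9.6],"angular": [0,0,0]},
  {"grip": 0,"xyz": [0,-16,13.4],"angular": [0,0,0]},
  {"grip": 0,"xyz": [0,-19.4,17.4],"angular": [0,0,0]},
  {"grip": 0,"xyz": [0,-22.4,21.6],"angular": [0,0,0]},
  {"grip": 0,"xyz": [0,-25.2,26.1],"angular": [0,0,0]},
  {"grip": 0,"xyz": [0,-27.7,30.7],"angular": [0,0,0]},
  {"grip": 0,"xyz": [0,-29.8,35.5],"angular": [0,0,0]},
  {"grip": 0,"xyz": [0,-31.6,40.4],"angular": [0,0,0]},
])

```text
time_s: 19.55
tcp_pos: [0.6767, -0.0151, 0.1925]
ee_rot: [[0.199, -0.911, 0.36], [-0.98, -0.185, 0.074], [-0.001, -0.367, -0.93]]
wrist_force: [-5.8, -1.7, 0.6]
gripper_width: 0.111
gripper_force: 29.6
```

move_arm([
  {"grip": 0,"xyz": [0,-0.6,2],"angular": [0,0,0]},
  {"grip": 0,"xyz": [0,-1,3.5],"angular": [0,0,0]},
  {"grip": 0,"xyz": [0,-1,3.5],"angular": [0,0,0]},
])

```text
time_s: 19.85
tcp_pos: [0.6793, -0.0146, 0.1897]
ee_rot: [[0.199, -0.911, 0.361], [-0.98, -0.185, 0.074], [-0.0, -0.368, -0.93]]
wrist_force: [-4.6, -0.9, -0.3]
gripper_width: 0.117
gripper_force: 29.7
```

```bash
python3 st.py
```

```text
19.85 [ 12.5  21.4 -12.7   0.6 -34.3  -1.5] P [ 0.6793 -0.0146  0.1897] F [-4.6 -0.9 -0.3] M [-0.48  2.1  -0.03] [[0.199, -0.911, 0.361], [-0.98, -0.185, 0.074], [-0.0, -0.368, -0.93]] 0.11677613544530299 29.699425399303436
```

move_arm([
  {"grip": 0,"xyz": [0,-0.6,2],"angular": [0,0,0]},
  {"grip": 0,"xyz": [0,-1.3,4],"angular": [0,0,0]},
  {"grip": 0,"xyz": [0,-1.3,4],"angular": [0,0,0]},
])

```text
time_s: 20.15
tcp_pos: [0.6819, -0.014, 0.1865]
ee_rot: [[0.199, -0.911, 0.361], [-0.98, -0.185, 0.074], [-0.001, -0.368, -0.93]]
wrist_force: [-7.3, -1.6, -0.2]
gripper_width: 0.114
gripper_force: 29.6
```

```bash
python3 st.py; python3 - <<'E'
from h import *
from station import r
c=r.capture("scene"); d=load("s3"); np.savez("pics/s6.npz",**c)
# compare jar mouth in scene now vs at stop: phase correlation over jar mouth patch
f=lambda i: cv2.cvtColor(i["img"],cv2.COLOR_RGB2GRAY)
a=f(d)[165:195,258:282]; res=cv2.matchTemplate(f(c)[155:205,248:292],a,cv2.TM_CCOEFF_NORMED); print(cv2.minMaxLoc(res), "expect loc (10,10)"); y,x=10,10; print(res[8:13,8:13].round(3))
E
```

```text
20.15 [ 12.5  21.8 -12.6   0.6 -34.   -1.5] P [ 0.6819 -0.014   0.1865] F [-7.3 -1.6 -0.2] M [-0.44  2.21  0.07] [[0.199, -0.911, 0.361], [-0.98, -0.185, 0.074], [-0.001, -0.368, -0.93]] 0.11357893968954699 29.63876098394394
(-0.15696942806243896, 0.7729662656784058, (20, 10), (10, 10)) expect loc (10,10)
[[0.579 0.619 0.643 0.625 0.54 ]
 [0.621 0.688 0.729 0.692 0.575]
 [0.646 0.728 0.773 0.704 0.563]
 [0.635 0.701 0.725 0.65  0.515]
 [0.579 0.618 0.623 0.566 0.457]]
```

move_arm([
  {"grip": 0,"xyz": [0,-2.8,1.1],"angular": [0,0,0]},
  {"grip": 0,"xyz": [0,-5.6,2.2],"angular": [0,0,0]},
  {"grip": 0,"xyz": [0,-5.6,2.2],"angular": [0,0,0]},
])

```text
time_s: 20.5
tcp_pos: [0.6826, -0.0142, 0.185]
ee_rot: [[0.198, -0.916, 0.349], [-0.98, -0.185, 0.072], [-0.001, -0.356, -0.934]]
wrist_force: [-20.5, -2.6, 7.7]
gripper_width: 0.108
gripper_force: 29.4
```

```bash
python3 st.py
```

```text
20.5 [ 12.5  22.2 -12.    0.5 -34.9  -1.4] P [ 0.6826 -0.0142  0.185 ] F [-20.5  -2.6   7.7] M [-0.76  5.29  0.22] [[0.198, -0.916, 0.349], [-0.98, -0.185, 0.072], [-0.001, -0.356, -0.934]] 0.10781408281635768 29.380617700517178
```

Force rises to 20 N with no motion, so the jar is on its stop. Releasing and retreating.

move_arm([
  {"grip": 0,"xyz": [0,5.6,-2.2],"angular": [0,0,0]},
  {"grip": 0.6,"xyz": [0,5.6,-2.2],"angular": [0,0,0]},
  {"grip": 0.6,"xyz": [0,5.6,-2.2],"angular": [0,0,0]},
  {"grip": 0.6,"xyz": [0,5.6,-2.2],"angular": [0,0,0]},
  {"grip": 0.6,"xyz": [0,5.6,-2.2],"angular": [0,0,0]},
  {"grip": 0.6,"xyz": [0,5.6,-2.2],"angular": [0,0,0]},
  {"grip": 0.6,"xyz": [0,5.6,-25],"angular": [0,0,0]},
  {"grip": 0.6,"xyz": [0,5.6,-60],"angular": [0,0,0]},
  {"grip": 0.6,"xyz": [0,5.6,-100],"angular": [0,0,0]},
  {"grip": 0.6,"xyz": [0,5.6,-100],"angular": [0,0,0]},
])

```text
time_s: 21.5
tcp_pos: [0.6513, -0.0207, 0.2861]
ee_rot: [[0.201, -0.903, 0.38], [-0.98, -0.186, 0.076], [0.002, -0.387, -0.922]]
wrist_force: [1.0, 0.8, 0.2]
gripper_width: 0.598
gripper_force: 0.0
```

```bash
python3 st.py; python3 - <<'E'
from h import *
from station import r
p,R=getc(); p=p+R@np.array([0,-7.9+5.6,9.7-100])/1000; setc(p,R); print(p)
c=r.capture("scene"); f=lambda i: cv2.cvtColor(i["img"],cv2.COLOR_RGB2GRAY)
d=load("s3"); a=f(d)[165:195,258:282]; b=f(d)[172:186,292:320]
for t,(y,x) in((a,(165,258)),(b,(172,292))):
    res=cv2.matchTemplate(f(c)[y-8:y+t.shape[0]+8,x-8:x+t.shape[1]+8],t,cv2.TM_CCOEFF_NORMED); print(cv2.minMaxLoc(res)[1::2],res[7:10,7:10].round(3).tolist())
D=json.load(open("capdrop.json")); RD=np.array(D["R"]); P=np.array(D["p"]); M=np.array([.55,.07,.34])
w=Ro.from_matrix(R.T@RD).as_rotvec()
go(M,R@Ro.from_rotvec(w*.4).as_matrix()); go(np.array([P[0],P[1],.2]),RD); go(P,RD)
E
```

```text
21.5 [ 12.6  13.7  -9.5   0.7 -44.1  -1.4] P [ 0.6513 -0.0207  0.2861] F [1.  0.8 0.2] M [-0.03  0.61  0.03] [[0.201, -0.903, 0.38], [-0.98, -0.186, 0.076], [0.002, -0.387, -0.922]] 0.598305732359055 0.0
[ 0.64842817 -0.02141848  0.27836205]
(0.9070652723312378, (8, 8)) [[0.765999972820282, 0.843999981880188, 0.7730000019073486], [0.8240000009536743, 0.9070000052452087, 0.7870000004768372], [0.7870000004768372, 0.8389999866485596, 0.7089999914169312]]
(0.8031022548675537, (8, 8)) [[0.5569999814033508, 0.7480000257492065, 0.6480000019073486], [0.6190000176429749, 0.8029999732971191, 0.6610000133514404], [0.5799999833106995, 0.7020000219345093, 0.5699999928474426]]
xyz [-109.2, 49.4, -86.5] ang [-0.1025, -0.1479, -0.7608] rows>= 5.2
xyz [-145.6, -46.9, 141.6] ang [-0.1538, -0.2219, -1.1413] rows>= 7.8
xyz [-0.0, 0.0, 172.4] ang [0.0, -0.0, 0.0] rows>= 3.4
```

move_arm([
  {"grip": 1,"xyz": [-18,9,-30],"angular": [-0.017,-0.0246,-0.1268]},
  {"grip": 1,"xyz": [-37,18,-60],"angular": [-0.0342,-0.0493,-0.2536]},
  {"grip": 1,"xyz": [-60,29,-86.5],"angular": [-0.0513,-0.0739,-0.3804]},
  {"grip": 1,"xyz": [-85,40,-86.5],"angular": [-0.0683,-0.0986,-0.5072]},
  {"grip": 1,"xyz": [-109.2,49.4,-86.5],"angular": [-0.0854,-0.1232,-0.634]},
  {"grip": 1,"xyz": [-109.2,49.4,-86.5],"angular": [-0.1025,-0.1479,-0.7608]},
  {"grip": 1,"xyz": [-109.2,49.4,-86.5],"angular": [-0.1025,-0.1479,-0.7608]},
])

```text
time_s: 22.25
tcp_pos: [0.5511, 0.0715, 0.3389]
ee_rot: [[0.822, -0.529, 0.209], [-0.561, -0.816, 0.141], [0.096, -0.233, -0.968]]
wrist_force: [-0.5, 0.3, -0.6]
gripper_width: 0.994
gripper_force: 0.0
```

move_arm([
  {"grip": 1,"xyz": [-18,-6,18],"angular": [-0.0192,-0.0277,-0.1427]},
  {"grip": 1,"xyz": [-36,-12,35],"angular": [-0.0385,-0.0555,-0.2853]},
  {"grip": 1,"xyz": [-55,-18,53],"angular": [-0.0577,-0.0832,-0.428]},
  {"grip": 1,"xyz": [-73,-23.5,71],"angular": [-0.0769,-0.111,-0.5707]},
  {"grip": 1,"xyz": [-91,-29,89],"angular": [-0.0961,-0.1387,-0.7133]},
  {"grip": 1,"xyz": [-109,-35,106],"angular": [-0.1154,-0.1664,-0.856]},
  {"grip": 1,"xyz": [-127,-41,124],"angular": [-0.1346,-0.1942,-0.9986]},
  {"grip": 1,"xyz": [-145.6,-46.9,141.6],"angular": [-0.1538,-0.2219,-1.1413]},
  {"grip": 1,"xyz": [-145.6,-46.9,141.6],"angular": [-0.1538,-0.2219,-1.1413]},
  {"grip": 1,"xyz": [-145.6,-46.9,141.6],"angular": [-0.1538,-0.2219,-1.1413]},
])

```text
time_s: 23.25
tcp_pos: [0.4857, 0.2106, 0.1988]
ee_rot: [[0.849, 0.529, -0.001], [0.529, -0.849, -0.001], [-0.001, 0.0, -1.0]]
wrist_force: [0.2, 0.5, 0.2]
gripper_width: 0.997
gripper_force: 0.0
```

```bash
python3 st.py; python3 - <<'E'
from h import *
from station import r
s=r.sense(); c=r.capture("wrist"); np.savez("pics/w7.npz",pos=s["tcp_pos"],rot=s["ee_rot"],**c); w=load("w7")
B=np.array([.4857,.2106,.024]); u,v=wproj(w,B).astype(int); print(u,v,wproj(w,B+[.031,0,0]))
g=w["img"].max(2); m=np.zeros_like(g); cv2.circle(m,(int(u),int(v)),50,1,-1); m=m&(g<60)
n,l,st,ce=cv2.connectedComponentsWithStats(cv2.morphologyEx(m,cv2.MORPH_OPEN,np.ones((5,5)))); i=1+st[1:,4].argmax(); k=max(cv2.findContours((l==i).astype(np.uint8),0,1)[0],key=cv2.contourArea); e=cv2.minEnclosingCircle(k); print(st[i],ce[i],e)
for q in(ce[i],e[0]): o,d=wray(w,q); print((o+d*(.018-o[2])/d[2]).round(4))
E
```

```text
23.25 [ 41.   15.2 -17.1   0.  -57.8  80.9] P [0.4857 0.2106 0.1988] F [0.2 0.5 0.2] M [-0.1  -0.08  0.02] [[0.849, 0.529, -0.001], [0.529, -0.849, -0.001], [-0.001, 0.0, -1.0]] 0.9972040162368899 0.0
259 182 [274.18326356 158.9699336 ]
[ 230  153   47   52 1640] [250.00792683 179.71341463] ((256.0, 179.5), 27.24436378479004)
[0.4812 0.2202 0.018 ]
[0.4851 0.2145 0.018 ]
```

move_arm([
  {"grip": 1,"xyz": [0,0,45],"angular": [0,0,0]},
  {"grip": 1,"xyz": [0,0,90],"angular": [0,0,0]},
  {"grip": 1,"xyz": [0,0,135],"angular": [0,0,0]},
  {"grip": 1,"xyz": [0,0,160],"angular": [0,0,0]},
  {"grip": 1,"xyz": [0,0,172.4],"angular": [0,0,0]},
  {"grip": 0.5,"xyz": [0,0,172.4],"angular": [0,0,0]},
  {"grip": 0.5,"xyz": [0,0,172.4],"angular": [0,0,0]},
  {"grip": 0.5,"xyz": [0,0,172.4],"angular": [0,0,0]},
  {"grip": 0.5,"xyz": [0,0,172.4],"angular": [0,0,0]},
  {"grip": 0.5,"xyz": [0,0,172.4],"angular": [0,0,0]},
])

```text
time_s: 24.3
tcp_pos: [0.4862, 0.2109, 0.0282]
ee_rot: [[0.848, 0.531, 0.002], [0.531, -0.848, 0.001], [0.002, -0.0, -1.0]]
wrist_force: [-0.0, -0.4, 4.1]
gripper_width: 0.718
gripper_force: 30.0
```

```bash
python3 st.py; python3 - <<'E'
from h import *
p,R=getc(); D=json.load(open("release.json")); Rr=np.array(D["R"]); Pr=np.array(D["p"])
# cap_mid ahead of TCP now
h=.0271-.012; print("mid ahead",h)
go(p+[0,0,.16],R)
mid=lambda d:H+(.075-.005+d)*A   # cap_mid when seat lies d above rim
off=-np.array([.0013,.0011,0])
Rr=spin(Rr,-6)   # 200.5+6 deg from home
P=mid(.03)+h*A+off; print(P, mid(.0087)+h*A+off)
go(P+.07*A,Rr); go(P,Rr)
E
```

```text
24.3 [ 41.   28.2 -27.5   0.  -34.1  81. ] P [0.4862 0.2109 0.0282] F [-0.  -0.4  4.1] M [-0.3  -0.02 -0.11] [[0.848, 0.531, 0.002], [0.531, -0.848, 0.001], [0.002, -0.0, -1.0]] 0.7184334464000312 30.000680945813656
mid ahead 0.015099999999999999
xyz [0.0, -0.0, -160.0] ang [0.0, 0.0, 0.0] rows>= 3.2
[0.5506027  0.04560425 0.23967952] [0.5610389  0.04772752 0.22123318]
xyz [-64.4, 161.9, -112.7] ang [-0.2092, 0.4802, -0.1023] rows>= 4.2
xyz [0.0, -0.0, 70.0] ang [-0.0, 0.0, -0.0] rows>= 1.4
```

move_arm([
  {"grip": 0.5,"xyz": [0,0,-20],"angular": [0,0,0]},
  {"grip": 0.5,"xyz": [0,0,-60],"angular": [0,0,0]},
  {"grip": 0.5,"xyz": [0,0,-110],"angular": [0,0,0]},
  {"grip": 0.5,"xyz": [0,0,-160],"angular": [0,0,0]},
  {"grip": 0.5,"xyz": [0,0,-160],"angular": [0,0,0]},
])

```text
time_s: 24.8
tcp_pos: [0.4892, 0.213, 0.1951]
ee_rot: [[0.847, 0.532, 0.014], [0.532, -0.847, 0.009], [0.017, -0.0, -1.0]]
wrist_force: [0.8, 0.1, -0.0]
gripper_width: 0.715
gripper_force: 30.0
```

move_arm([
  {"grip": 0.5,"xyz": [-8,20,-25],"angular": [-0.0262,0.06,-0.0128]},
  {"grip": 0.5,"xyz": [-20,48,-50],"angular": [-0.065,0.15,-0.032]},
  {"grip": 0.5,"xyz": [-32,80,-80],"angular": [-0.1046,0.24,-0.0512]},
  {"grip": 0.5,"xyz": [-45,113,-105],"angular": [-0.1464,0.3361,-0.0716]},
  {"grip": 0.5,"xyz": [-57,143,-112.7],"angular": [-0.185,0.43,-0.09]},
  {"grip": 0.5,"xyz": [-64.4,161.9,-112.7],"angular": [-0.2092,0.4802,-0.1023]},
  {"grip": 0.5,"xyz": [-64.4,161.9,-112.7],"angular": [-0.2092,0.4802,-0.1023]},
  {"grip": 0.5,"xyz": [-64.4,161.9,-112.7],"angular": [-0.2092,0.4802,-0.1023]},
])

```text
time_s: 25.6
tcp_pos: [0.5166, 0.0388, 0.2997]
ee_rot: [[0.671, 0.557, 0.489], [0.592, -0.8, 0.099], [0.447, 0.223, -0.866]]
wrist_force: [0.6, 0.6, -1.1]
gripper_width: 0.715
gripper_force: 30.0
```

move_arm([
  {"grip": 0.5,"xyz": [0,0,25],"angular": [0,0,0]},
  {"grip": 0.5,"xyz": [0,0,50],"angular": [0,0,0]},
  {"grip": 0.5,"xyz": [0,0,70],"angular": [0,0,0]},
  {"grip": 0.5,"xyz": [0,0,70],"angular": [0,0,0]},
  {"grip": 0.5,"xyz": [0,0,70],"angular": [0,0,0]},
])

```text
time_s: 26.1
tcp_pos: [0.5516, 0.047, 0.239]
ee_rot: [[0.67, 0.559, 0.489], [0.594, -0.799, 0.1], [0.446, 0.223, -0.867]]
wrist_force: [-0.4, 0.6, 0.7]
gripper_width: 0.72
gripper_force: 30.0
```

```bash
python3 st.py; python3 - <<'E'
from h import *
from station import r
s=r.sense(); L=np.array([.5646,.0486,.2145]); d=s["tcp_pos"]-L; print("along",d@A*1000,"lateral tool xy",(s["ee_rot"].T@(d-A*(d@A))*1000).round(1),"tilt",np.degrees(np.arccos(-s["ee_rot"][:,2]@A)))
c=r.capture("scene"); o=cv2.resize(c["img"][130:230,220:340],(720,600),interpolation=cv2.INTER_CUBIC); cv2.imwrite("pics/s8.png",o[:,:,::-1])
E
```

```text
26.1 [ 24.1   3.7 -37.7  18.3 -20.2  88.4] P [0.5516 0.047  0.239 ] F [-0.4  0.6  0.7] M [-0.28  0.94  0.02] [[0.67, 0.559, 0.489], [0.594, -0.799, 0.1], [0.446, 0.223, -0.867]] 0.7199315969801415 29.99978268519044
along 27.714384333398716 lateral tool xy [ 1.3 -0.5 -0. ] tilt 0.07748706713374917
```

View pics/s8.png

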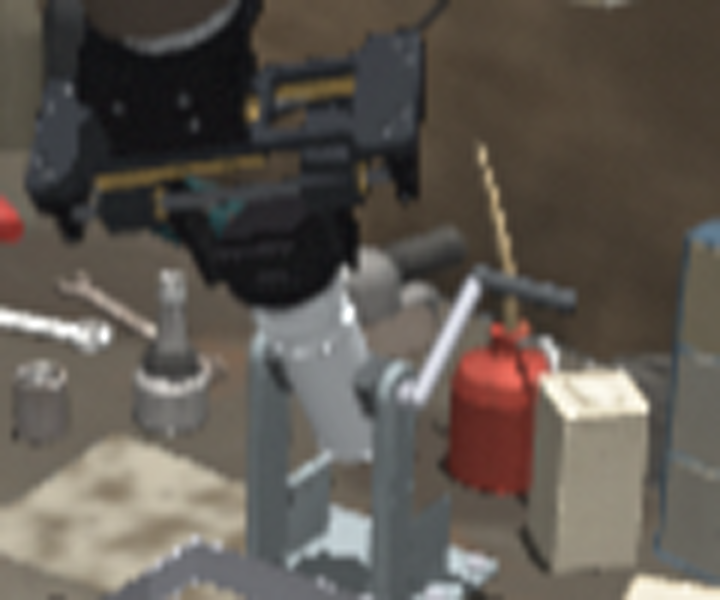

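The cap is held square above the jar mouth at crop (275,270), with the jar on its stop and the bystanders unmoved. Lowering onto the rim.

move_arm([
  {"grip": 0.5,"xyz": [-0.8,0.3,5],"angular": [0,0,0]},
  {"grip": 0.5,"xyz": [-0.8,0.3,10],"angular": [0,0,0]},
  {"grip": 0.5,"xyz": [-0.8,0.3,14],"angular": [0,0,0]},
  {"grip": 0.5,"xyz": [-0.8,0.3,17],"angular": [0,0,0]},
  {"grip": 0.5,"xyz": [-0.8,0.3,17],"angular": [0,0,0]},
  {"grip": 0.5,"xyz": [-0.8,0.3,17],"angular": [0,0,0]},
])

```text
time_s: 26.75
tcp_pos: [0.5587, 0.0467, 0.2236]
ee_rot: [[0.671, 0.558, 0.489], [0.592, -0.8, 0.099], [0.446, 0.223, -0.867]]
wrist_force: [0.3, -0.6, -1.4]
gripper_width: 0.717
gripper_force: 30.0
```

move_arm([
  {"grip": 0.5,"xyz": [0,0,1.5],"angular": [0,0,0]},
  {"grip": 0.5,"xyz": [0,0,3],"angular": [0,0,0]},
  {"grip": 0.5,"xyz": [0,0,3],"angular": [0,0,0]},
])

```text
time_s: 27.05
tcp_pos: [0.5602, 0.047, 0.2213]
ee_rot: [[0.671, 0.558, 0.489], [0.592, -0.8, 0.099], [0.446, 0.223, -0.867]]
wrist_force: [-3.4, -1.5, 0.8]
gripper_width: 0.718
gripper_force: 30.0
```

```bash
cat > ax.py <<'E'
from h import *
from station import r
s=r.sense(); L=np.array([.5646,.0486,.2145]); d=s["tcp_pos"]-L; print("along",d@A*1000,"lat",(s["ee_rot"].T@(d-A*(d@A))*1000).round(1),"F tool",(s["ee_rot"].T@s["wrist_force"]).round(1),"M",(s["ee_rot"].T@s["moment"]).round(2),s["joints"].round(1))
E
python3 ax.py
```

```text
along 8.241725018118185 lat [-0.8  0.4  0. ] F tool [-2.8 -0.5 -2.5] M [ 0.51 -1.78  0.02] [ 23.3   5.8 -39.1  20.8 -16.8  86.4]
```

move_arm([
  {"grip": 0.5,"xyz": [0.6,-0.3,2],"angular": [0,0,0]},
  {"grip": 0.5,"xyz": [0.6,-0.3,2.3],"angular": [0,0,0.13]},
  {"grip": 0.5,"xyz": [0.6,-0.3,2.7],"angular": [0,0,0.26]},
  {"grip": 0.5,"xyz": [0.6,-0.3,3],"angular": [0,0,0.39]},
  {"grip": 0.5,"xyz": [0.6,-0.3,3.3],"angular": [0,0,0.52]},
  {"grip": 0.5,"xyz": [0.6,-0.3,3.7],"angular": [0,0,0.65]},
  {"grip": 0.5,"xyz": [0.6,-0.3,4],"angular": [0,0,0.78]},
])

```text
time_s: 27.75
tcp_pos: [0.5631, 0.0484, 0.2204]
ee_rot: [[0.867, -0.078, 0.493], [-0.146, -0.984, 0.101], [0.477, -0.159, -0.864]]
wrist_force: [-7.7, -2.2, 9.0]
gripper_width: 0.72
gripper_force: 30.0
```

```bash
python3 ax.py
```

```text
along 5.835899185024784 lat [ 1.5 -0.6  0. ] F tool [ -2.1   1.3 -11.8] M [-0.86 -1.77 -0.03] [ 23.2   6.1 -39.2  21.5 -16.1  40.7]
```

move_arm([
  {"grip": 0.5,"xyz": [-0.3,0.2,0.2],"angular": [0,0,0.13]},
  {"grip": 0.5,"xyz": [-0.3,0.2,0.5],"angular": [0,0,0.26]},
  {"grip": 0.5,"xyz": [-0.3,0.2,0.8],"angular": [0,0,0.39]},
  {"grip": 0.5,"xyz": [-0.3,0.2,1.1],"angular": [0,0,0.52]},
  {"grip": 0.5,"xyz": [-0.3,0.2,1.4],"angular": [0,0,0.65]},
  {"grip": 0.5,"xyz": [-0.3,0.2,1.8],"angular": [0,0,0.78]},
  {"grip": 0.5,"xyz": [-0.3,0.2,2.1],"angular": [0,0,0.91]},
  {"grip": 0.5,"xyz": [-0.3,0.2,2.4],"angular": [0,0,1.04]},
  {"grip": 0.5,"xyz": [-0.3,0.2,2.8],"angular": [0,0,1.17]},
  {"grip": 0.5,"xyz": [-0.3,0.2,3.1],"angular": [0,0,1.3]},
])

```text
time_s: 28.75
tcp_pos: [0.5651, 0.0488, 0.2165]
ee_rot: [[0.156, -0.856, 0.492], [-0.987, -0.122, 0.101], [-0.026, -0.501, -0.865]]
wrist_force: [0.5, -2.6, 0.3]
gripper_width: 0.72
gripper_force: 30.0
```

```bash
python3 ax.py
```

```text
along 1.4314214032904935 lat [-0.2 -1.4  0. ] F tool [ 2.6 -0.3 -0.3] M [-0.86  0.74  0.01] [ 23.    6.6 -39.5  22.1 -15.4 -34.3]
```

move_arm([
  {"grip": 0.5,"xyz": [0,0,0.6],"angular": [0,0,0.13]},
  {"grip": 0.5,"xyz": [0,0,1],"angular": [0,0,0.26]},
  {"grip": 0.5,"xyz": [0,0,1.3],"angular": [0,0,0.39]},
  {"grip": 0.5,"xyz": [0,0,1.7],"angular": [0,0,0.52]},
  {"grip": 0.5,"xyz": [0,0,2],"angular": [0,0,0.65]},
  {"grip": 0.5,"xyz": [0,0,2.4],"angular": [0,0,0.78]},
  {"grip": 0.5,"xyz": [0,0,2.7],"angular": [0,0,0.91]},
  {"grip": 0.5,"xyz": [0,0,3.1],"angular": [0,0,1.04]},
  {"grip": 0.5,"xyz": [0,0,3.4],"angular": [0,0,1.17]},
  {"grip": 0.5,"xyz": [0,0,3.7],"angular": [0,0,1.27]},
])

```text
time_s: 29.75
tcp_pos: [0.5665, 0.0492, 0.2143]
ee_rot: [[-0.771, -0.404, 0.493], [-0.411, 0.906, 0.101], [-0.488, -0.125, -0.864]]
wrist_force: [-9.3, -0.9, 9.3]
gripper_width: 0.717
gripper_force: 30.0
```

```bash
python3 ax.py
```

```text
along -1.1481574177026468 lat [-1.6 -0.2  0. ] F tool [  3.    1.8 -12.7] M [-0.95  1.8  -0.09] [  22.9    6.8  -39.8   22.8  -14.8 -107.6]
```

move_arm([
  {"grip": 0.5,"xyz": [0,0,0.1],"angular": [0,0,0.06]},
  {"grip": 0.5,"xyz": [0,0,0.2],"angular": [0,0,0.12]},
  {"grip": 0.5,"xyz": [0,0,0.3],"angular": [0,0,0.18]},
  {"grip": 0.5,"xyz": [0,0,0.4],"angular": [0,0,0.22]},
  {"grip": 0.5,"xyz": [0,0,0.4],"angular": [0,0,0.26]},
  {"grip": 0.5,"xyz": [0,0,0.4],"angular": [0,0,0.26]},
])

```text
time_s: 30.35
tcp_pos: [0.5666, 0.0487, 0.2144]
ee_rot: [[-0.848, -0.195, 0.493], [-0.167, 0.981, 0.1], [-0.503, 0.002, -0.864]]
wrist_force: [-8.5, -4.1, 10.5]
gripper_width: 0.718
gripper_force: 30.0
```

```bash
cat >> ax.py <<'E'
y0=np.array([-.2,.98,0]); R=s["ee_rot"]; print("deg past home tool angle",np.degrees(np.arctan2(-(R[:,0]@y0),R[:,1]@y0)))
E
python3 ax.py
```

```text
along -1.0467143477309016 lat [-1.6 -0.3  0. ] F tool [  2.6  -2.3 -13.7] M [0.62 1.92 0.01] [  22.9    6.8  -39.8   22.9  -14.8 -122.3]
deg past home tool angle -0.3286903210212952
```

move_arm([
  {"grip": 0.5,"xyz": [0,0,0.1],"angular": [0,0,0.05]},
  {"grip": 0.5,"xyz": [0,0,0.1],"angular": [0,0,0.1]},
  {"grip": 0.5,"xyz": [0,0,0.1],"angular": [0,0,0.15]},
  {"grip": 0.5,"xyz": [0,0,0.1],"angular": [0,0,0.15]},
])

```text
time_s: 30.75
tcp_pos: [0.5677, 0.048, 0.2151]
ee_rot: [[-0.867, -0.068, 0.494], [-0.022, 0.995, 0.099], [-0.498, 0.074, -0.864]]
wrist_force: [-2.5, -9.4, 10.3]
gripper_width: 0.718
gripper_force: 30.0
```

```bash
python3 ax.py
```

```text
along -0.966271057903379 lat [-3.  -0.8  0. ] F tool [ -2.7  -8.4 -11.1] M [ 2.75  0.39 -0.86] [  22.7    6.9  -39.7   23.   -14.8 -130.8]
deg past home tool angle -8.71425442862324
```

move_arm([
  {"grip": 0.5,"xyz": [1,0.5,0],"angular": [0,0,0.05]},
  {"grip": 0.5,"xyz": [1,0.5,0],"angular": [0,0,0.1]},
  {"grip": 0.5,"xyz": [1,0.5,0],"angular": [0,0,0.1]},
])

```text
time_s: 31.05
tcp_pos: [0.5671, 0.0501, 0.2147]
ee_rot: [[-0.868, 0.017, 0.495], [0.078, 0.992, 0.102], [-0.49, 0.127, -0.863]]
wrist_force: [-4.9, -3.5, 8.0]
gripper_width: 0.716
gripper_force: 30.0
```

```bash
python3 ax.py
```

```text
along -1.1918672455599963 lat [-2.2  1.5  0. ] F tool [ 0.1 -2.5 -9.7] M [ 0.9   0.76 -0.57] [  22.9    6.8  -39.9   23.4  -14.5 -137. ]
deg past home tool angle -14.465498459368403
```

move_arm([
  {"grip": 0.9,"xyz": [0,0,0],"angular": [0,0,0]},
  {"grip": 0.9,"xyz": [0,0,0],"angular": [0,0,0]},
  {"grip": 0.9,"xyz": [0.5,-0.5,0],"angular": [0,0,0]},
  {"grip": 0.9,"xyz": [1,-1,2],"angular": [0,0,-0.14]},
  {"grip": 0.9,"xyz": [1,-1,3],"angular": [0,0,-0.28]},
  {"grip": 0.9,"xyz": [1,-1,3],"angular": [0,0,-0.4]},
  {"grip": 0.9,"xyz": [1,-1,3],"angular": [0,0,-0.4]},
  {"grip": 0.9,"xyz": [1,-1,3],"angular": [0,0,-0.4]},
])

```text
time_s: 31.85
tcp_pos: [0.5659, 0.049, 0.208]
ee_rot: [[-0.812, -0.318, 0.49], [-0.31, 0.945, 0.1], [-0.495, -0.071, -0.866]]
wrist_force: [0.4, 0.2, -0.7]
gripper_width: 0.897
gripper_force: 0.0
```

```bash
python3 ax.py; python3 st.py
```

```text
along -6.290226973461913 lat [2.  0.5 0. ] F tool [-0.1  0.1  0.8] M [-0.16  0.87  0.05] [  22.7    7.3  -40.6   24.   -13.8 -114.9]
deg past home tool angle 8.148049233441144
31.85 [  22.7    7.3  -40.6   24.   -13.8 -114.9] P [0.5659 0.049  0.208 ] F [ 0.4  0.2 -0.7] M [-0.12  0.88 -0.02] [[-0.812, -0.318, 0.49], [-0.31, 0.945, 0.1], [-0.495, -0.071, -0.866]] 0.8972759643015331 0.0
```

move_arm([
  {"grip": 0.9,"xyz": [-2,-0.5,0],"angular": [0,0,0]},
  {"grip": 0.5,"xyz": [-2,-0.5,0],"angular": [0,0,0]},
  {"grip": 0.5,"xyz": [-2,-0.5,0],"angular": [0,0,0]},
  {"grip": 0.5,"xyz": [-2,-0.5,0],"angular": [0,0,0]},
  {"grip": 0.5,"xyz": [-2,-0.5,0],"angular": [0,0,0]},
  {"grip": 0.5,"xyz": [-2,-0.5,0],"angular": [0,0,0]},
])

```text
time_s: 32.45
tcp_pos: [0.5675, 0.0498, 0.2091]
ee_rot: [[-0.81, -0.322, 0.49], [-0.314, 0.944, 0.101], [-0.495, -0.072, -0.866]]
wrist_force: [-2.5, 4.8, -0.6]
gripper_width: 0.71
gripper_force: 30.0
```

```bash
python3 ax.py
```

```text
along -6.261600871327074 lat [-0.1  0.6  0. ] F tool [ 0.9  5.4 -0.2] M [-1.8   1.02 -0.28] [  22.8    7.4  -40.1   23.4  -14.1 -114.2]
deg past home tool angle 8.396166808143033
```

move_arm([
  {"grip": 0.5,"xyz": [0,0,0.5],"angular": [0,0,0.04]},
  {"grip": 0.5,"xyz": [0,0,0.5],"angular": [0,0,0.08]},
  {"grip": 0.5,"xyz": [0,0,0.5],"angular": [0,0,0.08]},
])

```text
time_s: 32.75
tcp_pos: [0.5676, 0.0506, 0.209]
ee_rot: [[-0.832, -0.259, 0.491], [-0.24, 0.965, 0.102], [-0.5, -0.033, -0.865]]
wrist_force: [-6.6, 7.9, 1.9]
gripper_width: 0.707
gripper_force: 30.0
```

```bash
python3 ax.py
```

```text
along -6.405409500679896 lat [-0.3  1.3  0. ] F tool [ 2.7  9.2 -4.1] M [-2.95  1.71 -0.66] [  22.8    7.4  -40.2   23.6  -14.  -118.8]
deg past home tool angle 3.9694022823199866
```

move_arm([
  {"grip": 0.5,"xyz": [0,-1,0.5],"angular": [0,0,0.06]},
  {"grip": 0.5,"xyz": [0,-1,0.5],"angular": [0,0,0.12]},
  {"grip": 0.5,"xyz": [0,-1,0.5],"angular": [0,0,0.12]},
])

```text
time_s: 33.05
tcp_pos: [0.5658, 0.0501, 0.207]
ee_rot: [[-0.859, -0.16, 0.487], [-0.126, 0.987, 0.101], [-0.497, 0.026, -0.867]]
wrist_force: [-19.3, 15.1, 5.0]
gripper_width: 0.717
gripper_force: 30.1
```

```bash
python3 ax.py
```

```text
along -7.2041677187967235 lat [2.6 1.1 0. ] F tool [ 12.1  18.1 -12.2] M [-5.35  4.39 -1.12] [  22.9    7.4  -40.3   23.3  -14.  -125.3]
deg past home tool angle -2.7462360440529863
```

move_arm([
  {"grip": 0.5,"xyz": [0,0,-0.5],"angular": [0,0,-0.08]},
  {"grip": 1,"xyz": [-2,-0.5,-0.5],"angular": [0,0,-0.08]},
  {"grip": 1,"xyz": [-2,-0.5,-0.5],"angular": [0,0,-0.08]},
  {"grip": 1,"xyz": [-2,-0.5,-0.5],"angular": [0,0,-0.08]},
  {"grip": 1,"xyz": [-2,-0.5,-0.5],"angular": [0,0,-0.08]},
  {"grip": 1,"xyz": [-2,-0.5,-15],"angular": [0,0,-0.08]},
  {"grip": 1,"xyz": [-2,-0.5,-45],"angular": [0,0,-0.08]},
  {"grip": 1,"xyz": [-2,-0.5,-85],"angular": [0,0,-0.08]},
  {"grip": 1,"xyz": [-2,-0.5,-125],"angular": [0,0,-0.08]},
  {"grip": 1,"xyz": [-2,-0.5,-150],"angular": [0,0,-0.08]},
])

```text
time_s: 34.05
tcp_pos: [0.4964, 0.0325, 0.3428]
ee_rot: [[-0.841, -0.22, 0.494], [-0.196, 0.975, 0.101], [-0.504, -0.011, -0.864]]
wrist_force: [0.1, -0.3, -0.5]
gripper_width: 0.998
gripper_force: 0.0
```

move_arm([
  {"grip": 1,"xyz": [0,50,-20],"angular": [0,0,0]},
  {"grip": 1,"xyz": [0,95,-20],"angular": [0,0,0]},
  {"grip": 1,"xyz": [0,140,-20],"angular": [0,0,0]},
  {"grip": 1,"xyz": [0,185,-20],"angular": [0,0,0]},
  {"grip": 1,"xyz": [0,230,-20],"angular": [0,0,0]},
  {"grip": 1,"xyz": [0,230,-20],"angular": [0,0,0]},
  {"grip": 1,"xyz": [0,230,-20],"angular": [0,0,0]},
])

```text
time_s: 34.75
tcp_pos: [0.4358, 0.2558, 0.3534]
ee_rot: [[-0.844, -0.222, 0.489], [-0.198, 0.975, 0.1], [-0.499, -0.013, -0.866]]
wrist_force: [-0.3, 0.9, -0.6]
gripper_width: 1.0
gripper_force: 0.0
```

```bash
python3 ax.py; python3 - <<'E'
from h import *
from station import r
f=lambda i: cv2.cvtColor(i["img"],cv2.COLOR_RGB2GRAY)
for n,(x,y,w_,h_) in(("top",(258,160,34,34)),("scene",(252,164,32,28)),("scene",(290,170,30,18))):
    c=r.capture(n); d=load(n+"0"); t=f(d)[y:y+h_,x:x+w_]; res=cv2.matchTemplate(f(c)[y-6:y+h_+6,x-6:x+w_+6],t,cv2.TM_CCOEFF_NORMED); print(n,cv2.minMaxLoc(res)[1::2],"expect (6,6)",res[5:8,5:8].round(3).tolist())
    g=c["img"].max(2)
    if n=="top" or x<260:
        u,v,w=((275,177,22) if n=="top" else (270,178,18)); m=np.zeros_like(g); m[v-w:v+w,u-w:u+w]=1; m=m&(g<45); nn,l,st,ce=cv2.connectedComponentsWithStats(m); i=1+st[1:,4].argmax(); print(st[i],ce[i])
# changed pixels vs start in scene, away from arm
a=cv2.absdiff(r.capture("scene")["img"],load("scene0")["img"]).max(2); m=cv2.morphologyEx((a>50).astype(np.uint8),cv2.MORPH_OPEN,np.ones((3,3))); nn,l,st,ce=cv2.connectedComponentsWithStats(m); print([s.tolist() for s in st[1:] if s[4]>15])
E
```

```text
along 162.76236339869678 lat [-2.000e+00  2.287e+02  1.000e-01] F tool [0.3 1.  0.4] M [-0.01  0.89 -0.04] [  58.7   -6.3  -34.3   31.2  -45.1 -154.7]
deg past home tool angle 1.4703521031532465
top (0.9968599081039429, (6, 6)) expect (6,6) [[0.9150000214576721, 0.9660000205039978, 0.9549999833106995], [0.972000002861023, 0.996999979019165, 0.9589999914169312], [0.968999981880188, 0.9670000076293945, 0.9139999747276306]]
[262 165  26  26 525] [274.55047619 176.7447619 ]
scene (0.993579089641571, (6, 6)) expect (6,6) [[0.8920000195503235, 0.9200000166893005, 0.8309999704360962], [0.9369999766349792, 0.9940000176429749, 0.9020000100135803], [0.8700000047683716, 0.9300000071525574, 0.8659999966621399]]
[259 169  20  19 233] [268.25751073 178.40772532]
scene (0.9996960759162903, (6, 6)) expect (6,6) [[0.6759999990463257, 0.9049999713897705, 0.8109999895095825], [0.8080000281333923, 1.0, 0.8050000071525574], [0.8080000281333923, 0.9049999713897705, 0.6869999766349792]]
[[69, 0, 14, 17, 169], [53, 4, 4, 9, 28], [138, 21, 7, 4, 26], [151, 21, 5, 5, 21], [101, 27, 68, 46, 1553], [19, 45, 44, 16, 454], [99, 54, 15, 28, 142], [16, 64, 5, 12, 45], [63, 69, 11, 17, 106], [43, 74, 24, 21, 343], [164, 80, 4, 4, 16], [0, 82, 7, 8, 54], [159, 83, 39, 45, 847], [76, 85, 14, 15, 114], [1, 93, 12, 15, 123], [75, 94, 7, 5, 24], [53, 99, 24, 26, 360], [50, 102, 5, 4, 18], [191, 105, 20, 22, 213], [156, 109, 8, 6, 40], [0, 119, 45, 145, 3279], [12, 129, 10, 11, 57], [71, 128, 10, 11, 92], [56, 130, 14, 11, 74], [67, 146, 7, 5, 30], [33, 197, 7, 10, 55], [37, 209, 5, 8, 36], [137, 215, 55, 31, 793], [193, 223, 12, 9, 69], [61, 230, 46, 26, 862], [117, 234, 9, 7, 46], [127, 243, 11, 48, 367], [53, 244, 7, 9, 45], [106, 248, 15, 32, 253], [57, 253, 31, 30, 287], [7, 255, 62, 56, 1996], [7, 265, 13, 4, 49], [123, 272, 3, 6, 18], [6, 278, 10, 30, 139], [17, 300, 56, 26, 549], [124, 318, 16, 14, 134], [37, 345, 42, 25, 479]]
```

Cap and crank match the starting images (0.99 or better). The only large changes are the arm and its shadow.

```bash
python3 -c "
from station import r
print(r.finish_job())"
```

```text
the job is handed in; nothing more can be done
None
```

The job is handed in at about 35 s of robot time: both bolts were seen in the tray after tipping, the jar is back on its stop, the cap is screwed on to its stop, and the bystanders did not move in the camera images.

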